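# Tare the kit scale and lay out the service tools in order of use

### The job

First tare the scale while the kit tray on it is still empty: press its large square tare key with the closed fingertips, steadily and not hard, about 6 newtons for about half a second (well under 25). Then lay the three service tools in the tray in their order of use, counted from the key panel: the screwdriver in the first slot beside the panel, the flat-bladed spudger in the middle one, the round inspection mirror in the last, each lying on the tray floor along its slot, with its handle butt slid fully home under the clear cover and its tip pointing away from the cover. One of them lies under the riser shelf with only its handle end out, so draw it out, put it down and take it again nearer its middle; leave the other things on the bench where they are.

Things in the scene. Friction and masses are not known exactly. Their poses are not given: they have to be found in the camera images.
- driver: Trimming screwdriver, 162 mm: thin round steel shaft, 6 mm, flat tip at x = +90 mm. Black plastic handle bar 14 mm wide (y) x 12 mm high (z), 105 mm long. Origin on the handle's axis 72 mm from its butt (butt at x = -72 mm), near the balance point; x points from butt to tip, z up (6 mm above its support). Starts lying flat, tip roughly away from the robot. About 50 g.
- spudger: Spudger, 167 mm: broad flat steel blade 24 mm wide, tip at x = +95 mm. Black plastic handle bar 14 mm wide (y) x 12 mm high (z), 105 mm long. Origin on the handle's axis 72 mm from its butt (butt at x = -72 mm), near the balance point; x points from butt to tip, z up (6 mm above its support). Starts lying flat, tip roughly away from the robot. About 50 g.
- mirror: Inspection mirror, 170 mm: thin stem, round disc 26 mm across, tip at x = +98 mm. Black plastic handle bar 14 mm wide (y) x 12 mm high (z), 105 mm long. Origin on the handle's axis 72 mm from its butt (butt at x = -72 mm), near the balance point; x points from butt to tip, z up (6 mm above its support). Starts lying flat, tip roughly away from the robot. About 50 g.
- scale: Bench scale with an aluminium kit tray fixed on it; immovable. Origin on the bench under the tray's centre, z up. Tray inside 242 mm (x -121 to +121) by 196 mm (y); floor 30 mm above the bench, rim 14 mm above the floor. Key panel along its -y side: x +/-125, y -170 to -100 mm, top 36 mm above the bench. Floor clear for fingers from x -79 to +43 mm.
- cover (a point): Middle of the +x edge of the clear cover at the tray's -x end (towards the robot), on its top; axes of the scale. Cover 44 mm deep (x), 200 mm wide, 3 mm thick, underside 22 mm above the tray floor. Under it blocks leave three tunnels 34 mm wide, 22 mm high, 42 mm deep to the end wall, at y = -56, 0, +56 mm, open to +x: each takes a handle's butt end, slid in along the floor.
- slot1 (a point): First slot, beside the key panel (scale y = -56 mm): where the tool's origin lies when its butt touches the end wall, centred in its tunnel, tool on the tray floor (6 mm above the floor). Axes of the scale: x along the slot away from the cover (tips point to +x), z up. Beyond x = +92 mm of this point two ribs, 3 mm thick and 6 mm high, midway between the slots, part the tips.
- slot2 (a point): Middle slot, the same point (scale y = 0).
- slot3 (a point): Last slot, farthest from the key panel, the same point (scale y = +56 mm).
- tare_key: Tare key: the one large white square membrane key, 30 x 30 mm, on the scale's key panel (the four 13 mm ones are only printed). Origin at the centre of its top face, 40 mm above the bench, 4 mm above the panel; z up, pressed straight down. Almost no travel: 2 mm at 6 N per mm, then a hard stop.
- riser: Plywood riser shelf, immovable. Origin on the bench under the middle of its front edge (towards the robot); x points in under the shelf, y along the edge, z up. Board 320 deep, 380 wide, underside 46, top 58 mm high, side panels 14 mm thick at y = +/-183 mm; open in front. One of the tools lies under it, tip inwards, with only the last 35 to 50 mm of its handle out in front.
- counter_front (a point): Middle of the lower front edge of the bench counter that stands on the riser, set back 115 mm from the edge; its knobs stick out 15 mm. The counter is 300 mm wide, its top 124 mm above the bench, a bin on it reaches 159 mm; immovable. Axes of the riser.
- solder_spool: Bystander, loose, to be left where it is: solder spool, steel, standing on end: two 60 mm flanges, 40 mm tall. Origin at the centre of its underside, z up.
- multimeter: Bystander, loose, to be left where it is: handheld multimeter, grey, lying flat, 150 x 75 x 39 mm. Origin at the centre of its underside, z up.
- diecast_box: Bystander, loose, to be left where it is: small die-cast aluminium box, 45 x 40 x 28 mm, with a brass socket stub of 10 mm on its +x face. Origin at the centre of its underside, z up.
- adapter: Bystander, loose, to be left where it is: small black twin plug adapter, 24 x 30 mm, 28 mm tall with its two brass pins. Origin at the centre of its underside, z up.
- screw_jar: Bystander, loose, to be left where it is: little glass jar with a steel cap, 40 mm across, 45 mm tall. Origin at the centre of its underside, z up.
- attenuator: Bystander, loose, to be left where it is: small steel attenuator box, 60 x 30 mm, 38 mm tall with its knob. Origin at the centre of its underside, z up.
There are look-alikes about, which are no part of the job. Leave any orange look-alike of the driver alone.

How it is judged (in metres and radians):
On the way:
1. the tare key is pressed by the fingers with more than 3 N for 0.2 s while all three tools are still on the bench (contact force between the fingers and tare_key above 3 N and height (world z) of each of driver, spudger, mirror below 0.025 m), for 0.2 s.
At the end, for the whole second after the job is handed in: Screwdriver in the first slot (by the key panel), spudger in the middle, mirror in the last: each within 12 mm of fully home along the slot, 14 mm of its centre line, 5 mm of its height on the tray floor and 0.2 rad of parallel, tip away from the cover, at rest (under 20 mm/s) (x of driver in the frame of slot1 between -0.006 and 0.012 m and y of driver in the frame of slot1 between -0.014 and 0.014 m and z of driver in the frame of slot1 between -0.005 and 0.005 m and angle between the x axis of driver and the x axis of slot1, either way round below 0.2 rad and linear speed of each of driver, spudger, mirror below 0.02 m/s and x of spudger in the frame of slot2 between -0.006 and 0.012 m and y of spudger in the frame of slot2 between -0.014 and 0.014 m and z of spudger in the frame of slot2 between -0.005 and 0.005 m and angle between the x axis of spudger and the x axis of slot2, either way round below 0.2 rad and x of mirror in the frame of slot3 between -0.006 and 0.012 m and y of mirror in the frame of slot3 between -0.014 and 0.014 m and z of mirror in the frame of slot3 between -0.005 and 0.005 m and angle between the x axis of mirror and the x axis of slot3, either way round below 0.2 rad); the robot touches nothing.
It fails at once if the tare key is pressed with more than 25 N (contact force between the fingers and tare_key above 25 N).
It fails at once if a bystander on the bench (spool, multimeter, die-cast box, adapter, jar, attenuator) is moved by more than 30 mm (distance of any of solder_spool, multimeter, diecast_box, adapter, screw_jar, attenuator from where it was at the start of the episode above 0.03 m).
It also fails if it takes over 72 s, if anything falls off the work surface, if the arm or the gripper's body presses on something with over 40 N, if the wrist force passes 120 N, or if a joint passes its speed limit or range.

### The arm

A 6-joint arm with a two-finger parallel gripper is mounted at the origin on the work surface. World frame = base frame: x ahead of the robot, y to its left, z up, the work surface at z = 0. Lengths are in mm, angles in rad, forces in N, time in s.
With the tool pointing down it reaches from about 350 to 775 mm from the base axis. Payload 5.5 kg.
Tool frame: the origin (TCP) lies where the fingers leave the gripper's body, on its centre line; the fingertips stand env.tips_ahead ahead of it and the grasp point (between the pads) lies 54 mm ahead of it (env.tips_ahead is the distance from the TCP to the fingertips, in mm); z points along the fingers, y is the line along which they close (so a half turn about z gives the same grasp; the last joint's range is limited). The gripper opens to 85 mm and grips with 20 to 120 N. Pads are 22 mm wide; open, the fingers measure 114 mm over their backs; the gripper's body (76 mm by 85 mm) begins 54 mm behind the grasp point. The pads swing forward as they close: fully open they stand 13 mm farther back than shut.
Start: joints at [-1.305, 0.313, 0.046, 1.304, 0, 1.431], TCP at [226.982, -528.34, 303.923] pointing down, gripper open.
Joint ranges: [-2.76, 2.76], [-0.86, 1.69], [-1.03, 1.26], [-2.2, 2.34], [-1.47, 1.5], [-3.14, 3.14]. Speed limits (rad/s): [2.57, 2.57, 3.14, 3.14, 3.14, 3.14].

### API

Orientations are given as a unit quaternion [x, y, z, w].
In Python, from station import env gives the robot as it stands.
- The arm moves only by the tool send_rows, never from a script. Its argument "commands" is a list of rows, each a list of 3 entries, a list of its own where there are three numbers: the finger opening in mm, from 0 to 85.4, then the shift along the tool's x, y, z in units of 30 mm (1.0 is 30 mm), then the turn, a rotation vector about the tool's x, y, z in units of 6 degrees (1.0 is 6 degrees). A call has 1 to 5 rows; each row shifts and turns the commanded pose from where the row before left it, along the tool's axes as they then stand; what a row does not reach is not made up. A row lasts 1/8 s, in which the tool goes at most 62.5 mm and 10.7 degrees, less where a joint would pass 70% of its speed; a pose out of reach is approached as far as the arm can. A call is refused whole if a number of a shift passes 1 or a number of a turn 1, either way. A call with a gripper value outside its range is refused whole. The fingers move at their own pace and stop on an object; "squeeze" is the grip in N (left out, the last holds). Time passes only in rows, so rows that do not move let the fingers close. It gives the time, the measured TCP pose, the force, the opening and the grip force at its end, in the units of the state.
- env.state(): the state, without advancing time (a new reading comes with each control period).
- env.snapshot(name): name is "scene" or "top" or "wrist"; returns (picture, depth): 384x512x3 uint8, red, green, blue; 384x512 float32, mm along the optical axis (not along the pixel's ray), 0 where there is no reading.
- env.camera_info(name): a dict with "fovy" (degrees; the focal length in pixels is half the picture's height over the tangent of half this angle, whatever the lens; pixels are square), "cx", "cy" (the principal point, pixels), "k1" (the pictures are not rectified: a ray, as slopes to the right and down, at radius r is drawn at 1 + k1 r^2 times it, then the intrinsics apply), "rvec" (rotation vector, rad) and "tvec" (3), from world to camera coordinates, as OpenCV has them. Camera axes: x right, y down, z forward; pixel columns grow to the right and rows downward; lengths in mm; the calibration is good to about 2 mm. A picture is of the moment at which its call begins: read the wrist's pose just before it. camera_info takes no time and is no camera call; for the wrist camera it gives the pose at the moment of the call.
- env.hand_in(): hands the job in; it is judged then, once.
The state is a dict: "t": time; "qpos": joint angles; "joint_velocities": joint speeds; "tau": joint torques, N m; "ee_pos": TCP position; "ee_rot": TCP orientation; "force": force on the tool from outside, world axes, zero at the start; "wrist_torque": the same for the moment, N m; "opening": finger opening in mm; "grasp_force": force on a finger pad.
Only numpy, scipy, OpenCV 4.12 (cv2) and the standard library are available. Lean on these libraries where they do the work, as an engineer would, in place of code of your own. Each camera call takes 0.05 s, during which the arm holds its last target. There are 200 camera calls.

## Working session

There is one attempt and no reset: what is moved stays moved. The work goes in short steps, Python scripts to look and compute and a tool call to move; the robot and the scene stay as the last step left them, time stands still between calls to the robot, and variables do not carry over. Pictures are saved under pics/ and viewed, at most 10 in all, crops included, and the job is handed in when it is done.

Besides the shell and the picture viewer there is one more tool, called after ">>>" by a JSON object that holds its "api" and its "payload". send_rows: Moves the arm, as the interface text tells. Its arguments: {"type":"object","properties":{"commands":{"type":"array","items":{"type":"array"}},"squeeze":{"type":"number"}},"required":["commands"]}

```bash
mkdir -p pics; cat > h.py <<'E'
import numpy as np, cv2
from scipy.spatial.transform import Rotation as R
from station import env
def cam(n):
    c=env.camera_info(n); f=192/np.tan(np.radians(c['fovy'])/2)
    return c,f,R.from_rotvec(c['rvec']).as_matrix(),np.array(c['tvec'],float)
def snap(n):
    C=cam(n); p,d=env.snapshot(n); return C,p,d
def rays(C,u,v):
    c,f,_,_=C; x=(np.asarray(u,float)-c['cx'])/f; y=(np.asarray(v,float)-c['cy'])/f
    a,b=x.copy(),y.copy()
    for _ in range(15):
        s=1+c['k1']*(a*a+b*b); a,b=x/s,y/s
    return np.stack([a,b,np.ones_like(a)],-1)
def world(C,d):
    v,u=np.mgrid[:d.shape[0],:d.shape[1]]
    return (rays(C,u,v)*d[...,None]-C[3])@C[2]
def pix2plane(C,u,v,z):
    r=rays(C,u,v)@C[2]; o=-C[2].T@C[3]
    return o+r*((z-o[2])/r[...,2])[...,None]
def proj(C,P):
    c,f,Rm,t=C; q=np.atleast_2d(P)@Rm.T+t; a=q[:,:2]/q[:,2:]; s=1+c['k1']*(a**2).sum(1,keepdims=True)
    return a*s*f+[c['cx'],c['cy']]
E
python3 - <<'E'
from h import *
s=env.state(); print({k:np.round(v,3) for k,v in s.items()}, env.tips_ahead)
for n in ['top','scene','wrist']:
    C,p,d=snap(n); np.savez(f'{n}0.npz',p=p,d=d); print(n,C[0])
    b=p[...,::-1]
    cv2.imwrite(f'pics/{n}0.png',cv2.resize(b,(800,600),interpolation=cv2.INTER_CUBIC))
E
```

```text
{'t': np.float64(0.0), 'qpos': array([-1.305,  0.314,  0.045,  1.304, -0.   ,  1.431]), 'joint_velocities': array([ 0.001,  0.   , -0.   ,  0.001,  0.   , -0.001]), 'tau': array([ 1.0000e-03, -4.8063e+01,  2.9853e+01,  1.9000e-02, -0.0000e+00,
        0.0000e+00]), 'ee_pos': array([ 226.874, -527.929,  302.992]), 'ee_rot': array([ 0.979,  0.202, -0.   , -0.001]), 'force': array([-0.737,  0.101, -0.221]), 'wrist_torque': array([-0.049, -0.032, -0.038]), 'grasp_force': np.float64(0.0), 'opening': np.float64(85.229)} 72.6
top {'fovy': 53.40286130202037, 'cx': 258.0899375188713, 'cy': 195.00859410440378, 'k1': -0.12468270055365321, 'rvec': array([ 2.1027229 , -2.13370949,  0.22198939]), 'tvec': array([-167.87541067,  568.39862261, 1334.84580444])}
scene {'fovy': 50.03843036837476, 'cx': 258.33325636689943, 'cy': 192.60230705646254, 'k1': 0.008090761153652804, 'rvec': array([ 2.17875189,  1.56930888, -0.41492729]), 'tvec': array([ -34.01473929, -456.07152312, 1687.82021119])}
wrist {'fovy': 68.90279426907327, 'cx': 255.3076372171672, 'cy': 188.3496038117529, 'k1': -0.00947169648001422, 'rvec': array([-2.40726123,  1.58499499,  0.24149914]), 'tvec': array([-574.27796222,  -38.94150722,  378.97467791])}
```

View pics/top0.png

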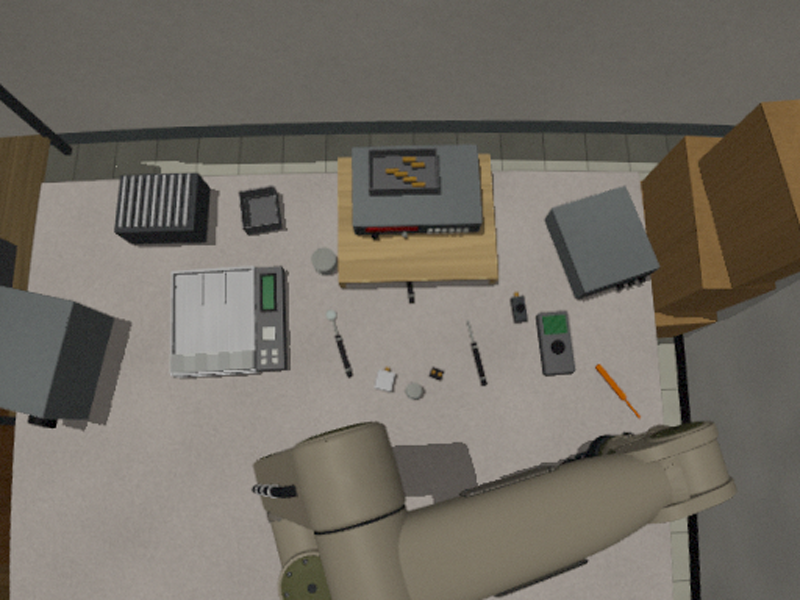

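View pics/scene0.png

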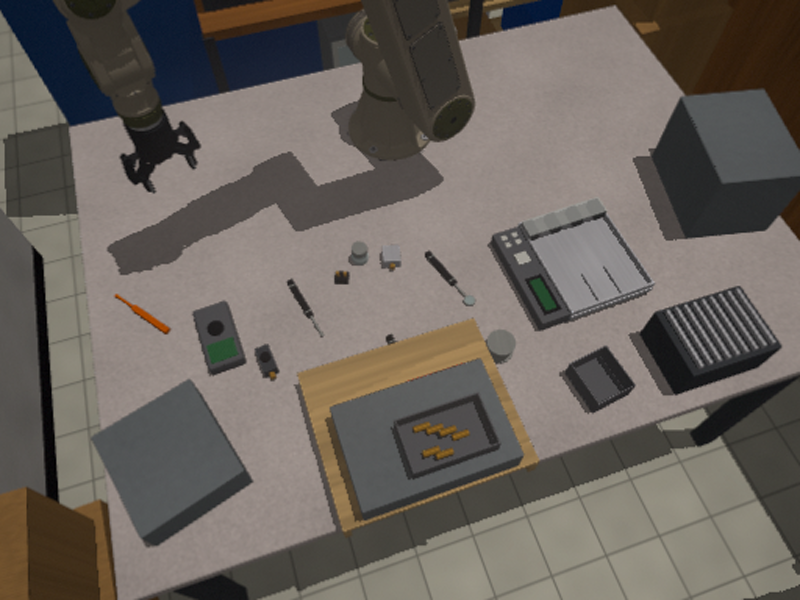

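The top picture shows the scale at (228,322) with its key at (268,333), and the mirror with its disc at (332,315) and butt at (350,375). A second tool runs from butt (484,384) to tip (469,322), and a handle end sticks out of the riser at (410,292). The orange look-alike is at (618,390). I'll enlarge the (477,352) tool to tell whether it is the driver or the spudger.

```bash
python3 - <<'E'
from h import *
t=np.load('top0.npz')['p'][...,::-1]; s=np.load('scene0.npz')['p'][...,::-1]
a=cv2.resize(t[190:255,280:330],(400,520),interpolation=cv2.INTER_CUBIC)
b=cv2.resize(s[170:225,170:220],(400,440),interpolation=cv2.INTER_CUBIC)
im=np.zeros((520,800,3),np.uint8); im[:,:400]=a; im[:440,400:]=b; cv2.imwrite('pics/crop1.png',im)
D=np.load('top0.npz')['d']; C=cam('top'); W=world(C,D); p=np.load('top0.npz')['p'].astype(int)
np.save('W.npy',W)
# key: white pixels on panel; tray edges
def rect(m,name):
    q=W[m][:,:2].astype(np.float32); print(name,m.sum(),cv2.minAreaRect(q), np.median(W[m][:,2]))
z=W[...,2]; v,u=np.mgrid[:384,:512]
box=(u>105)&(u<188)&(v>165)&(v<245)
g=p.sum(2)
rect(box&(z>15)&(z<60),'scale')
rect(box&(z>31)&(z<48)&(g<330)&(u>155),'paneldark')
k=box&(u>164)&(u<179)&(v>206)&(v<219)&(g>540); rect(k,'key'); print(W[k].mean(0), pix2plane(C,u[k].mean(),v[k].mean(),40))
rz=(u>210)&(u<325)&(v>95)&(v<190)&(z>48)&(z<68); rect(rz,'riser')
# dark tools
for nm,bx in dict(mirror=(205,228,195,245),drv=(295,315,200,250),hid=(255,270,180,196)).items():
    m=(u>=bx[0])&(u<=bx[1])&(v>=bx[2])&(v<=bx[3])&(g<200)&(z<40)
    P=pix2plane(C,u[m],v[m],8.)[:,:2]; print(nm,m.sum(),cv2.minAreaRect(P.astype(np.float32)),P.mean(0),P[P[:,0].argmin()],P[P[:,0].argmax()],np.median(z[m]))
E
```

```text
scale 4941 ((539.9166259765625, 246.27415466308594), (258.35107421875, 274.4324951171875), 3.0229525566101074) 32.283320750211494
paneldark 989 ((545.7216186523438, 155.3325958251953), (248.33360290527344, 92.1376953125), 3.2791008949279785) 35.4490114489598
key 0 ((0.0, 0.0), (0.0, 0.0), 0.0) nan
[nan nan nan] [nan nan nan]
riser 3959 ((785.490966796875, -209.6423797607422), (327.1242980957031, 379.3896179199219), 0.629921555519104) 57.178056710571724
mirror 70 ((454.0287170410156, -31.850543975830078), (102.19617462158203, 10.609585762023926), 18.454343795776367) [453.65736221 -31.80025098] [404.25924569 -44.13288419] [501.93145989 -13.97439104] 11.352753881163592
drv 77 ((431.0603332519531, -352.9914245605469), (103.698974609375, 12.065237045288086), 12.667471885681152) [ 430.11375608 -353.24630166] [ 380.79513284 -365.79523213] [ 482.04781909 -343.40111378] 10.968390568692085
hid 40 ((607.0545654296875, -191.9513702392578), (15.242279052734375, 46.75822067260742), 89.07036590576172) [ 610.10723055 -193.1197843 ] [ 583.57302863 -199.10088493] [ 630.52602979 -184.71010244] 10.983362168994352
  return _methods._mean(a, axis=axis, dtype=dtype,
  ret = ret.dtype.type(ret / rcount)
<stdin>:16: RuntimeWarning: Mean of empty slice.
  ret = um.true_divide(
```

View pics/crop1.png

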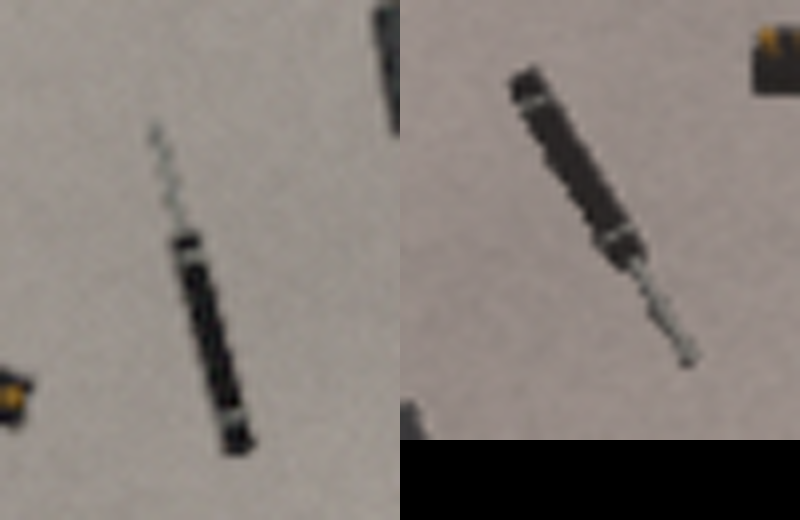

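The steel end in the crop, at (165,180), is clearly narrower than the handle, so this tool is the driver (6 mm shaft). The 24 mm blade isn't visible anywhere, so the spudger is the one under the riser, at top (410,292). The mirror has its disc, and the orange piece is only a look-alike. Next I'll find the key and the bystanders.

```bash
cat >> h.py <<'E'
def rowplan(tgt,th,n,cur=None):
    """rows (shift in 30mm, turn in 6deg) from pose to tgt (TCP) with tool-x heading th deg, tool down"""
    s=env.state(); p=np.array(s['ee_pos']) if cur is None else np.array(cur[0],float)
    Rm=R.from_quat(s['ee_rot']).as_matrix() if cur is None else R.from_euler('z',cur[1],degrees=True).as_matrix()@np.diag([1,-1,-1.])
    G=R.from_euler('z',th,degrees=True).as_matrix()@np.diag([1,-1,-1.])
    rv=R.from_matrix(Rm.T@G).as_rotvec(degrees=True); step=(np.array(tgt)-p)/n
    for i in range(n):
        print(np.round(Rm.T@step/30,2).tolist(),np.round(rv/n/6,2).tolist())
        Rm=Rm@R.from_rotvec(rv/n,degrees=True).as_matrix()
E
python3 - <<'E'
from h import *
W=np.load('W.npy'); p=np.load('top0.npz')['p'].astype(int); C=cam('top'); v,u=np.mgrid[:384,:512]; g=p.sum(2); z=W[...,2]
k=(u>164)&(u<180)&(v>204)&(v<221)&(g>420)
print(k.sum(), pix2plane(C,u[k].mean(),v[k].mean(),40.), g[204:221,164:180].max())
for r in range(205,221): print(*g[r,162:184])
for nm,b in dict(adapter=(272,288,230,248),box=(238,256,230,254),jar=(257,274,242,258),atten=(325,338,184,208),spool=(196,218,155,178)).items():
    m=(u>=b[0])&(u<=b[1])&(v>=b[2])&(v<=b[3])&(z>12); q=W[m]; print(nm,m.sum(),q.min(0).round(),q.max(0).round())
rowplan([545,165,150],3,24)
E
```

```text
61 [507.66501255 143.07283302  40.        ] 535
445 334 290 294 290 282 284 274 291 281 278 284 289 283 282 286 294 287 292 109 104 224
454 304 265 288 292 278 286 290 284 277 282 285 281 282 285 277 280 291 288 142 109 216
456 278 248 286 280 288 290 283 286 289 284 287 285 284 286 283 280 291 285 139 114 224
450 273 251 288 281 281 282 291 286 285 283 288 282 289 280 285 281 291 297 150 111 216
453 265 252 291 284 287 402 407 407 452 458 455 457 474 313 291 287 283 294 150 106 210
452 276 249 282 286 297 462 495 495 516 518 516 518 533 330 287 291 283 301 158 102 217
449 275 246 294 276 291 470 508 510 512 508 516 511 529 317 284 285 295 297 149 115 209
448 288 259 289 290 292 474 515 514 509 511 511 518 524 324 286 283 295 295 166 109 213
453 318 268 278 282 287 475 517 514 512 509 517 511 526 277 284 280 292 301 164 111 204
453 337 292 286 282 293 471 510 508 515 511 504 515 524 250 279 285 298 293 175 103 211
452 323 285 292 285 285 473 513 512 511 509 513 512 524 252 279 285 288 295 171 106 213
448 329 289 288 285 263 474 510 515 514 513 521 516 535 260 282 285 287 285 186 113 
[... 809 characters left out ...]
1] [-0.0, 0.0, 0.14]
[0.72, -0.78, 0.21] [-0.0, 0.0, 0.14]
[0.71, -0.79, 0.21] [-0.0, 0.0, 0.14]
[0.7, -0.8, 0.21] [-0.0, 0.0, 0.14]
[0.69, -0.81, 0.21] [-0.0, 0.0, 0.14]
[0.67, -0.82, 0.21] [-0.0, 0.0, 0.14]
[0.66, -0.83, 0.21] [-0.0, 0.0, 0.14]
[0.65, -0.84, 0.21] [-0.0, 0.0, 0.14]
[0.64, -0.85, 0.21] [-0.0, 0.0, 0.14]
[0.62, -0.86, 0.21] [-0.0, 0.0, 0.14]
[0.61, -0.86, 0.21] [-0.0, 0.0, 0.14]
[0.6, -0.87, 0.21] [-0.0, 0.0, 0.14]
[0.59, -0.88, 0.21] [-0.0, 0.0, 0.14]
[0.57, -0.89, 0.21] [-0.0, 0.0, 0.14]
[0.56, -0.9, 0.21] [-0.0, 0.0, 0.14]
[0.55, -0.91, 0.21] [-0.0, 0.0, 0.14]
[0.53, -0.92, 0.21] [-0.0, 0.0, 0.14]
[0.52, -0.92, 0.21] [-0.0, 0.0, 0.14]
[0.51, -0.93, 0.21] [-0.0, 0.0, 0.14]
```

>>> {"api": "send_rows", "payload": {"commands": [[0,[0.79,-0.71,0.18],[0,0,0.68]],[0,[0.74,-0.76,0.18],[0,0,0.68]],[0,[0.69,-0.8,0.18],[0,0,0.68]],[0,[0.63,-0.84,0.18],[0,0,0.68]],[0,[0.57,-0.9,0.18],[0,0,0.68]]], "squeeze": 40}}

```text
t: 0.78
ee_pos: [295.3, -383.7, 276.5]
ee_rot: [1.0, 0.024, -0.0, -0.0]
force: [0.5, 1.4, -0.3]
opening: 0.5
grasp_force: 0.0
```

>>> {"api": "send_rows", "payload": {"commands": [[0,[0.43,-0.94,0.18],[0,0,0]],[0,[0.43,-0.94,0.18],[0,0,0]],[0,[0.43,-0.94,0.18],[0,0,0]],[0,[0.43,-0.94,0.18],[0,0,0]],[0,[0.43,-0.94,0.18],[0,0,0]]]}}

```text
t: 1.4
ee_pos: [352.6, -239.7, 249.6]
ee_rot: [1.0, 0.025, -0.0, -0.0]
force: [0.1, 0.0, 0.1]
opening: 0.2
grasp_force: 0.0
```

>>> {"api": "send_rows", "payload": {"commands": [[0,[0.43,-0.94,0.18],[0,0,0]],[0,[0.43,-0.94,0.18],[0,0,0]],[0,[0.43,-0.94,0.18],[0,0,0]],[0,[0.43,-0.94,0.18],[0,0,0]],[0,[0.43,-0.94,0.18],[0,0,0]]]}}

```text
t: 2.02
ee_pos: [410.0, -95.7, 222.6]
ee_rot: [1.0, 0.025, -0.0, 0.0]
force: [0.2, -0.5, -0.4]
opening: 0.1
grasp_force: 0.0
```

>>> {"api": "send_rows", "payload": {"commands": [[0,[0.43,-0.94,0.18],[0,0,0]],[0,[0.43,-0.94,0.18],[0,0,0]],[0,[0.43,-0.94,0.18],[0,0,0]],[0,[0.43,-0.94,0.18],[0,0,0]],[0,[0,0,0],[0,0,0]]]}}

```text
t: 2.65
ee_pos: [455.8, 19.9, 200.7]
ee_rot: [1.0, 0.026, -0.0, -0.0]
force: [0.0, -0.1, 0.6]
opening: -0.2
grasp_force: 0.0
```

```bash
python3 - <<'E'
from h import *
C,p,d=snap('wrist'); np.savez('w1.npz',p=p,d=d)
print((-C[2].T@C[3]).round(), env.state()['ee_pos'])
cv2.imwrite('pics/w1.png',cv2.resize(p[...,::-1],(800,600)))
for uv in [(0,0),(511,0),(0,383),(511,383)]: print(uv,pix2plane(C,*map(np.float64,uv),36.).round())
E
```

```text
[531.  24. 270.] [455.50260355  19.06844921 200.85203194]
(0, 0) [592. 214.  36.]
(511, 0) [ 612. -159.   36.]
(0, 383) [211. 297.  36.]
(511, 383) [ 242. -283.   36.]
```

View pics/w1.png

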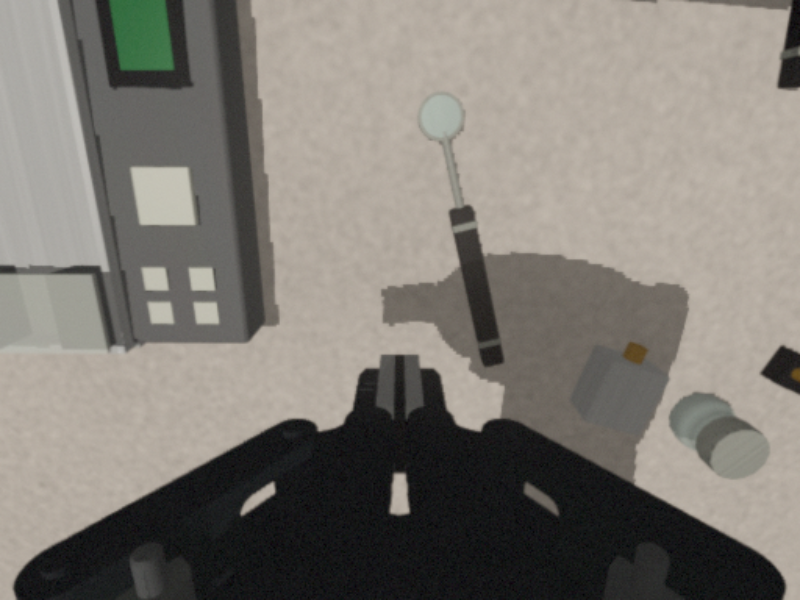

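The wrist view shows the white key at (163,196), the panel's near corners at (133,342) and (248,342), and the cover edge at row 267. The mirror runs from its butt at (493,360) to its disc at (441,117).

```bash
python3 - <<'E'
from h import *
z=np.load('w1.npz'); p=z['p'].astype(int); C=cam('wrist'); v,u=np.mgrid[:384,:512]; g=p.sum(2); W=world(C,z['d'])
k=(u>75)&(u<135)&(v>98)&(v<152)&(g>480)
P=pix2plane(C,u[k],v[k],40.); print('key',k.sum(),cv2.minAreaRect(P[:,:2].astype(np.float32)),P.mean(0).round(1),np.median(W[k][:,2]))
m=(u>280)&(u<325)&(v>128)&(v<236)&(g<190)&(g>0)&(p.max(2)<75)
P=pix2plane(C,u[m],v[m],12.)[:,:2]; r=cv2.minAreaRect(P.astype(np.float32)); print('mirror',m.sum(),r,P.mean(0),P[P[:,0].argmin()],P[P[:,0].argmax()])
dd=(u>260)&(u<305)&(v>55)&(v<92)&(g>500)&(p[...,1]>p[...,0])
P=pix2plane(C,u[dd],v[dd],8.); print('disc',dd.sum(),P.mean(0))
pts=np.array([[133,342],[248,342],[104,267],[5,267],[109,352],[237,10]])*.64
for q,h in zip(pts,[36,36,55,55,55,36]): print(q,pix2plane(C,q[0],q[1],float(h)).round(1), W[int(q[1]),int(q[0])].round(1))
E
```

```text
key 1323 ((505.85577392578125, 143.67103576660156), (28.498184204101562, 29.036514282226562), 2.8135292530059814) [506.1 143.6  40. ] 39.59558736154375
mirror 1253 ((455.2845458984375, -29.6356143951416), (103.88394165039062, 13.849663734436035), 17.45756721496582) [454.50166132 -30.00274676] [404.54340473 -39.72396645] [505.98320766 -18.46428594]
disc 511 [554.85369854   0.99541106   8.        ]
[ 85.12 218.88] [420.6 172.1  36. ] [421.1 172.6  35.2]
[158.72 218.88] [424.2 105.   36. ] [424.5 106.   34.8]
[ 66.56 170.88] [470.3 169.5  55. ] [467.8 177.9  43.2]
[  3.2  170.88] [467.8 220.4  55. ] [462.2 240.4  33.2]
[ 69.76 225.28] [422.9 173.8  55. ] [422.5 175.3  53.7]
[151.68   6.4 ] [593.2 101.9  36. ] [ 6.031e+02  1.147e+02 -2.000e-01]
```

>>> {"api": "send_rows", "payload": {"commands": [[0,[0.38,-0.81,0.5],[0,0,0]],[0,[0.38,-0.81,0.5],[0,0,0]],[0,[0.38,-0.81,0.5],[0,0,0]],[0,[0.38,-0.81,0.5],[0,0,0]],[0,[0.38,-0.81,0.5],[0,0,0]]]}}

```text
t: 3.32
ee_pos: [508.0, 122.3, 126.1]
ee_rot: [0.999, 0.039, -0.0, -0.008]
force: [-0.3, -0.1, -0.0]
opening: -0.0
grasp_force: 0.0
```

>>> {"api": "send_rows", "payload": {"commands": [[0,[0,0,0],[0,0,0]],[0,[0,0,0.33],[0,0,0]],[0,[0,0,0],[0,0,0]]]}}

```text
t: 3.7
ee_pos: [507.0, 121.9, 116.1]
ee_rot: [0.999, 0.038, -0.001, -0.007]
force: [-0.1, 0.4, -0.2]
opening: 0.0
grasp_force: 0.0
```

```bash
python3 - <<'E'
from h import *
s=env.state(); print(s['qpos'].round(3),s['ee_pos'],s['ee_rot'])
rowplan([506,143.6,116],3,2)
E
```

```text
[ 0.075  0.347 -0.397  0.828  0.015  3.141] [507.02629499 121.92201479 116.13278414] [ 9.99245316e-01  3.81192903e-02 -9.65935417e-04 -7.40174921e-03]
[0.01, -0.36, 0.01] [-0.07, 0.01, 0.11]
[0.01, -0.36, 0.0] [-0.07, 0.01, 0.11]
```

Joint 6 is at its limit, so I'll work with the half-turned wrist. I'll turn part of the way and correct the small tilt before pressing.

```bash
python3 - <<'E'
from h import *
rowplan([506,143.6,117],25,4)
E
```

```text
[0.01, -0.18, -0.0] [-0.04, -0.0, -0.86]
[0.02, -0.18, -0.01] [-0.04, -0.0, -0.86]
[0.04, -0.18, -0.01] [-0.04, -0.0, -0.86]
[0.05, -0.17, -0.01] [-0.04, -0.0, -0.86]
```

>>> {"api": "send_rows", "payload": {"commands": [[0,[0.01,-0.18,0],[-0.04,0,-0.86]],[0,[0.02,-0.18,0],[-0.04,0,-0.86]],[0,[0.04,-0.18,0],[-0.04,0,-0.86]],[0,[0.05,-0.17,0],[-0.04,0,-0.86]],[0,[0,0,0],[0,0,0]]]}}

```text
t: 4.32
ee_pos: [506.7, 144.3, 117.1]
ee_rot: [0.976, 0.217, 0.002, 0.001]
force: [0.4, 1.0, 0.6]
opening: -0.3
grasp_force: 0.0
```

>>> {"api": "send_rows", "payload": {"commands": [[0,[0,0,0.1],[0,0,0]],[0,[0,0,0.02],[0,0,0]],[0,[0,0,0],[0,0,0]]]}}

```text
t: 4.7
ee_pos: [506.8, 144.2, 113.0]
ee_rot: [0.976, 0.217, 0.001, 0.001]
force: [0.3, -0.1, -0.8]
opening: -0.1
grasp_force: 0.0
```

>>> {"api": "send_rows", "payload": {"commands": [[0,[0,0,0.03],[0,0,0]],[0,[0,0,0],[0,0,0]]]}}

```text
t: 4.95
ee_pos: [506.9, 144.3, 112.3]
ee_rot: [0.976, 0.217, 0.001, 0.001]
force: [-0.8, -1.4, 2.4]
opening: 0.0
grasp_force: 1.0
```

>>> {"api": "send_rows", "payload": {"commands": [[0,[0,0,0.02],[0,0,0]],[0,[0,0,0],[0,0,0]]]}}

```text
t: 5.2
ee_pos: [506.9, 144.3, 111.9]
ee_rot: [0.976, 0.217, 0.001, 0.001]
force: [-1.5, -0.7, 4.5]
opening: 0.1
grasp_force: 2.3
```

>>> {"api": "send_rows", "payload": {"commands": [[0,[0,0,0.02],[0,0,0]],[0,[0,0,0],[0,0,0]],[0,[0,0,0],[0,0,0]],[0,[0,0,0],[0,0,0]],[0,[0,0,0],[0,0,0]]]}}

```text
t: 5.82
ee_pos: [506.9, 144.3, 111.5]
ee_rot: [0.976, 0.217, 0.002, 0.001]
force: [-2.4, -0.7, 6.3]
opening: 0.0
grasp_force: 3.5
```

Tare done (6.3 N held). Next is the mirror, with the half turn on the way.

>>> {"api": "send_rows", "payload": {"commands": [[0,[0,0,-0.6],[0,0,0]],[10,[0,0,-1],[0,0,-1]],[20,[0,0,-1],[0,0,-1]],[30,[0,0,0],[0,0,-1]],[40,[0,0,0],[0,0,-1]]]}}

```text
t: 6.45
ee_pos: [506.9, 144.7, 189.2]
ee_rot: [0.909, 0.417, 0.002, 0.001]
force: [-0.6, 0.0, 0.4]
opening: 39.8
grasp_force: 0.0
```

>>> {"api": "send_rows", "payload": {"commands": [[40,[0,0,0],[0,0,-1]],[40,[0,0,0],[0,0,-1]],[40,[0,0,0],[0,0,-1]],[40,[0,0,0],[0,0,-1]],[40,[0,0,0],[0,0,-1]]]}}

```text
t: 7.08
ee_pos: [506.6, 144.6, 188.6]
ee_rot: [0.77, 0.638, 0.001, 0.001]
force: [-0.0, 0.5, 0.4]
opening: 39.9
grasp_force: 0.0
```

```bash
python3 - <<'E'
from h import *
rowplan([474,-24,150],197.5,20)
print(env.state()['qpos'])
E
```

```text
[-0.29, -0.0, 0.06] [0.0, 0.0, -0.99]
[-0.28, -0.03, 0.06] [0.0, 0.0, -0.99]
[-0.28, -0.06, 0.06] [0.0, 0.0, -0.99]
[-0.27, -0.09, 0.06] [0.0, 0.0, -0.99]
[-0.26, -0.12, 0.06] [0.0, 0.0, -0.99]
[-0.25, -0.14, 0.06] [0.0, 0.0, -0.99]
[-0.23, -0.17, 0.06] [0.0, 0.0, -0.99]
[-0.21, -0.19, 0.06] [0.0, 0.0, -0.99]
[-0.19, -0.21, 0.06] [0.0, 0.0, -0.99]
[-0.17, -0.23, 0.06] [0.0, 0.0, -0.99]
[-0.15, -0.25, 0.06] [0.0, 0.0, -0.99]
[-0.12, -0.26, 0.06] [0.0, 0.0, -0.99]
[-0.09, -0.27, 0.06] [0.0, 0.0, -0.99]
[-0.06, -0.28, 0.06] [0.0, 0.0, -0.99]
[-0.03, -0.28, 0.06] [0.0, 0.0, -0.99]
[-0.01, -0.29, 0.06] [0.0, 0.0, -0.99]
[0.02, -0.29, 0.06] [0.0, 0.0, -0.99]
[0.05, -0.28, 0.06] [0.0, 0.0, -0.99]
[0.08, -0.27, 0.06] [0.0, 0.0, -0.99]
[0.11, -0.26, 0.06] [0.0, 0.0, -0.99]
[ 1.26069026e-01  2.83712876e-01 -2.86691063e-01  9.97911682e-01
 -9.24932191e-04  1.88397257e+00]
```

>>> {"api": "send_rows", "payload": {"commands": [[40,[-0.29,0,0.06],[0,0,-0.99]],[40,[-0.28,-0.03,0.06],[0,0,-0.99]],[40,[-0.28,-0.06,0.06],[0,0,-0.99]],[40,[-0.27,-0.09,0.06],[0,0,-0.99]],[40,[-0.26,-0.12,0.06],[0,0,-0.99]]]}}

```text
t: 7.7
ee_pos: [498.2, 102.3, 179.6]
ee_rot: [0.581, 0.814, 0.001, 0.001]
force: [0.2, 0.1, -0.3]
opening: 40.0
grasp_force: 0.0
```

>>> {"api": "send_rows", "payload": {"commands": [[40,[-0.25,-0.14,0.06],[0,0,-0.99]],[40,[-0.23,-0.17,0.06],[0,0,-0.99]],[40,[-0.21,-0.19,0.06],[0,0,-0.99]],[40,[-0.19,-0.21,0.06],[0,0,-0.99]],[40,[-0.17,-0.23,0.06],[0,0,-0.99]]]}}

```text
t: 8.32
ee_pos: [489.9, 60.4, 170.6]
ee_rot: [0.353, 0.936, 0.0, 0.001]
force: [-0.6, 0.4, 0.1]
opening: 39.6
grasp_force: 0.0
```

>>> {"api": "send_rows", "payload": {"commands": [[40,[-0.15,-0.25,0.06],[0,0,-0.99]],[40,[-0.12,-0.26,0.06],[0,0,-0.99]],[40,[-0.09,-0.27,0.06],[0,0,-0.99]],[40,[-0.06,-0.28,0.06],[0,0,-0.99]],[40,[-0.03,-0.28,0.06],[0,0,-0.99]]]}}

```text
t: 8.95
ee_pos: [481.6, 18.3, 161.6]
ee_rot: [0.101, 0.995, -0.0, 0.001]
force: [0.2, 0.3, -0.6]
opening: 40.0
grasp_force: 0.0
```

>>> {"api": "send_rows", "payload": {"commands": [[40,[-0.01,-0.29,0.06],[0,0,-0.99]],[40,[0.02,-0.29,0.06],[0,0,-0.99]],[40,[0.05,-0.28,0.06],[0,0,-0.99]],[40,[0.08,-0.27,0.06],[0,0,-0.99]],[40,[0.11,-0.26,0.06],[0,0,-0.99]]]}}

```text
t: 9.57
ee_pos: [474.0, -23.9, 152.6]
ee_rot: [-0.157, 0.988, -0.001, 0.001]
force: [-0.5, -0.9, -0.2]
opening: 40.0
grasp_force: 0.0
```

```bash
python3 - <<'E'
from h import *
s=env.state();print(s['ee_pos'],s['ee_rot'],s['qpos'])
C,p,d=snap('wrist'); np.savez('w2.npz',p=p,d=d,R=C[2],t=C[3])
cv2.imwrite('pics/w2.png',p[...,::-1])
p=p.astype(int);v,u=np.mgrid[:384,:512];W=world(C,d)
m=(p.max(2)<75)&(W[...,2]<25)&(W[...,2]>5)
n,l,st,ce=cv2.connectedComponentsWithStats(m.astype(np.uint8))
for i in range(1,n):
    if st[i,4]>300:
        q=l==i; P=pix2plane(C,u[q],v[q],12.)[:,:2]; print(st[i],cv2.minAreaRect(P.astype(np.float32)))
rowplan([474,-24,150],197.5,1)
E
```

```text
[474.0402135  -23.92936699 152.64430685] [-1.57121939e-01  9.87578117e-01 -5.00099109e-04  1.38199411e-03] [-2.19836117e-01  2.24892365e-01 -4.65448708e-01  8.77517220e-01
  8.93552444e-05 -5.35387757e-01]
[ 248  134   17   89 1382] ((457.478759765625, -28.828292846679688), (71.07237243652344, 12.587332725524902), 16.81509780883789)
[ 386  190  126   94 1857] ((448.8399963378906, 122.2553939819336), (60.96640396118164, 108.64749908447266), 57.11575698852539)
[  23  250   22   87 1438] ((621.6192626953125, -186.04837036132812), (93.5528564453125, 17.421985626220703), 5.852397441864014)
[348 334  20  30 316] ((586.907958984375, 116.4437026977539), (33.71135330200195, 15.85764217376709), 5.0513482093811035)
[-0.01, 0.02, 0.08] [-0.02, 0.02, 0.12]
```

View pics/w2.png

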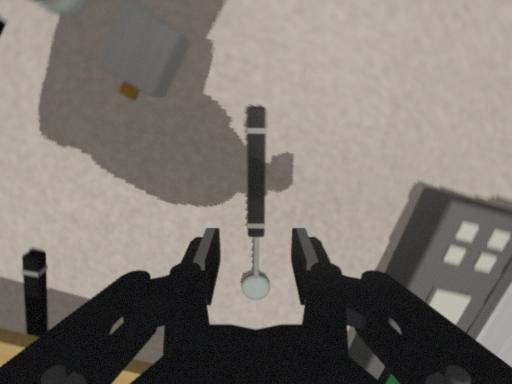

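The mirror lies lined up between the fingers (handle at column 256, rows 105-236). The spudger's handle end is at (36,290). Going down to grasp.

>>> {"api": "send_rows", "payload": {"commands": [[40,[0,0,0.9],[0,0,0.1]],[40,[0,0,0.9],[0,0,0]],[40,[0,0,0.77],[0,0,0]],[5,[0,0,0],[0,0,0]],[5,[0,0,0],[0,0,0]]], "squeeze": 50}}

```text
t: 10.25
ee_pos: [474.7, -23.8, 76.5]
ee_rot: [-0.15, 0.989, -0.001, 0.002]
force: [0.2, -0.4, -0.7]
opening: 12.2
grasp_force: 51.2
```

>>> {"api": "send_rows", "payload": {"commands": [[5,[0,0,0],[0,0,0]],[5,[0,0,0],[0,0,0]]]}}

```text
t: 10.5
ee_pos: [474.9, -24.0, 76.7]
ee_rot: [-0.15, 0.989, -0.001, 0.002]
force: [-0.1, -0.5, -0.9]
opening: 12.4
grasp_force: 51.2
```

```bash
python3 - <<'E'
from h import *
rowplan([474,-24,166],197,3)
rowplan([545,336,166],183,13,([474,-24,166],197.3))
E
```

```text
[0.01, 0.0, -0.99] [-0.01, 0.01, 0.01]
[0.01, 0.0, -0.99] [-0.01, 0.01, 0.01]
[0.01, 0.0, -0.99] [-0.01, 0.01, 0.01]
[-0.45, 0.83, 0.0] [0.0, 0.0, 0.18]
[-0.43, 0.84, 0.0] [0.0, 0.0, 0.18]
[-0.42, 0.84, 0.0] [0.0, 0.0, 0.18]
[-0.4, 0.85, 0.0] [0.0, 0.0, 0.18]
[-0.38, 0.86, 0.0] [0.0, 0.0, 0.18]
[-0.37, 0.87, 0.0] [0.0, 0.0, 0.18]
[-0.35, 0.87, 0.0] [0.0, 0.0, 0.18]
[-0.33, 0.88, 0.0] [0.0, 0.0, 0.18]
[-0.32, 0.89, 0.0] [0.0, 0.0, 0.18]
[-0.3, 0.89, 0.0] [0.0, 0.0, 0.18]
[-0.28, 0.9, 0.0] [0.0, 0.0, 0.18]
[-0.26, 0.9, 0.0] [0.0, 0.0, 0.18]
[-0.25, 0.91, 0.0] [0.0, 0.0, 0.18]
```

>>> {"api": "send_rows", "payload": {"commands": [[5,[0,0,-0.5],[0,0,0]],[5,[0,0,-0.99],[0,0,0]],[5,[0,0,-0.99],[0,0,0]],[5,[0,0,-0.5],[0,0,0]],[5,[-0.45,0.83,0],[0,0,0.18]]]}}

```text
t: 11.12
ee_pos: [480.6, 3.1, 166.9]
ee_rot: [-0.139, 0.99, -0.001, 0.003]
force: [-0.4, -0.1, 0.0]
opening: 12.2
grasp_force: 51.3
```

>>> {"api": "send_rows", "payload": {"commands": [[5,[-0.43,0.84,0],[0,0,0.18]],[5,[-0.42,0.84,0],[0,0,0.18]],[5,[-0.4,0.85,0],[0,0,0.18]],[5,[-0.38,0.86,0],[0,0,0.18]],[5,[-0.37,0.87,0],[0,0,0.18]]]}}

```text
t: 11.75
ee_pos: [506.6, 143.4, 164.9]
ee_rot: [-0.094, 0.996, -0.001, 0.001]
force: [0.6, -0.2, -0.2]
opening: 12.2
grasp_force: 51.3
```

>>> {"api": "send_rows", "payload": {"commands": [[5,[-0.35,0.87,0],[0,0,0.18]],[5,[-0.33,0.88,0],[0,0,0.18]],[5,[-0.32,0.89,0],[0,0,0.18]],[5,[-0.3,0.89,0],[0,0,0.18]],[5,[-0.28,0.9,0],[0,0,0.18]]]}}

```text
t: 12.38
ee_pos: [533.6, 281.9, 164.7]
ee_rot: [-0.047, 0.999, -0.001, 0.001]
force: [0.5, -0.7, -0.4]
opening: 12.3
grasp_force: 51.3
```

>>> {"api": "send_rows", "payload": {"commands": [[5,[-0.26,0.9,0],[0,0,0.18]],[5,[-0.25,0.91,0],[0,0,0.18]],[5,[0,0,0],[0,0,0]]]}}

```text
t: 12.75
ee_pos: [544.3, 338.1, 164.5]
ee_rot: [-0.029, 1.0, -0.0, 0.001]
force: [-0.0, 1.1, -0.9]
opening: 12.1
grasp_force: 51.3
```

```bash
python3 - <<'E'
from h import *
s=env.state();print(s['ee_pos'],s['ee_rot'],s['qpos'],s['grasp_force'])
C,p,d=snap('wrist'); np.savez('w3.npz',p=p,d=d,R=C[2],t=C[3])
b=cv2.resize(p[...,::-1],(800,600),interpolation=cv2.INTER_CUBIC)
# overlay of assumed scale frame
a=np.radians(3); O=np.array([540,279.5,0]); Rz=R.from_euler('z',a).as_matrix()
for x,y,h in [(-77,-98,55),(-77,98,55),(-121,98,55),(-125,-170,36),(-125,-100,36),(-77,56,55),(-77,0,55),(121,98,30),(121,-98,30),(43,28,36),(43,-28,36)]:
    q=proj(C,O+Rz@[x,y,h])[0]; print((x,y),q.round()); cv2.circle(b,tuple(int(i*600/384) for i in q),4,(0,0,255),1)
cv2.imwrite('pics/w3.png',b)
E
```

```text
[544.28451696 338.11381533 164.48459386] [-2.93451340e-02  9.99568261e-01 -4.93094728e-04  1.38255616e-03] [ 0.43140053  0.50647237 -0.01040469  1.05176054 -0.00198956  0.37269963] 51.29992604255676
(-77, -98) [-1. 86.]
(-77, 98) [323.  87.]
(-121, 98) [329.   4.]
(-125, -170) [-107.    6.]
(-125, -100) [3. 6.]
(-77, 56) [253.  87.]
(-77, 0) [160.  86.]
(121, 98) [299. 323.]
(121, -98) [ 82. 321.]
(43, 28) [217. 248.]
(43, -28) [147. 248.]
```

View pics/w3.png

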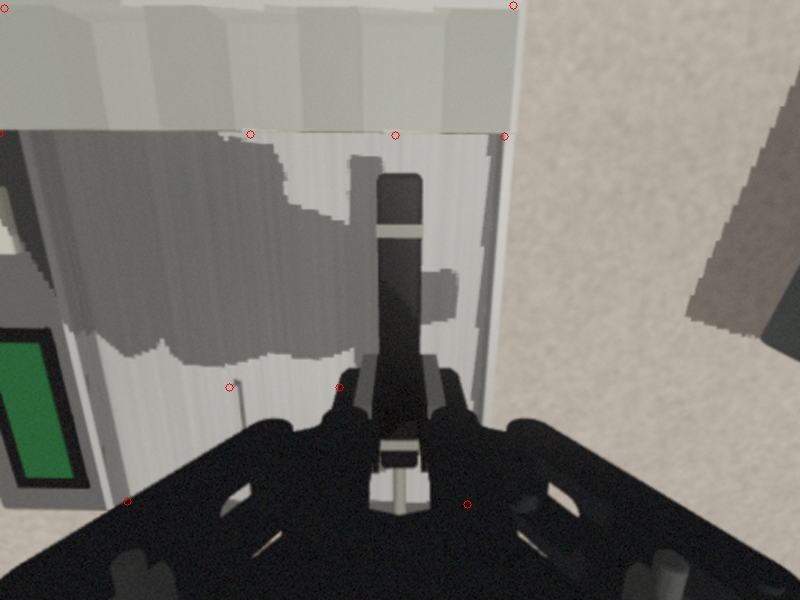

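The mirror is held straight, with its butt at (400,175) and the cover edge at row 130. My scale guess is off by a few mm, so I'll fit the edges from depth.

```bash
python3 - <<'E'
from h import *
z=np.load('w3.npz'); C=cam('wrist'); C=(C[0],C[1],z['R'],z['t']); d=z['d']; p=z['p'].astype(int); W=world(C,d); Z=W[...,2]
def fit(P,n):
    x,y,x0,y0=cv2.fitLine(P[:,:2].astype(np.float32),cv2.DIST_HUBER,0,.01,.01).ravel()
    r=(P[:,:2]-[x0,y0])@[-y,x]; print(n,len(P),np.degrees(np.arctan2(y,x)).round(2),(x0.round(1),y0.round(1)),'rms',r.std().round(2))
P=[]
for v in range(95,255):
    c=np.where(Z[v,290:345]>25)[0]
    if len(c): P.append(pix2plane(C,290.+c.max()+.5,float(v),44.))
fit(np.array(P),'rim outer +y (z44)')
P=[]
for v in range(8,78):
    c=np.where(Z[v,300:360]>25)[0]
    if len(c): P.append(pix2plane(C,300.+c.max()+.5,float(v),55.))
fit(np.array(P),'cover side (z55)')
P=[]
for u in range(5,325):
    if 235<u<275: continue
    r=np.where(Z[60:110,u]>48)[0]
    if len(r): P.append(pix2plane(C,float(u),60.+r.max()+.5,55.))
fit(np.array(P),'cover front'); 
g=p.sum(2)
for r in (240,250,260): print(r,g[r,135:170].tolist())
# mirror handle centerline & butt
m=(p.max(2)<70); 
for r in (120,135,155,175,200): 
    c=np.where(m[r,225:285])[0]+225.; print(r,c.min(),c.max(),pix2plane(C,(c.min()+c.max())/2,float(r),100.).round(1))
print('butt',pix2plane(C,255.,112.,100.), np.median(Z[125:180,250:260]), [Z[r,255].round(1) for r in range(106,120,2)])
for y in (100,101): print(W[60,20:330:10,2].round(0))
E
```

```text
rim outer +y (z44) 160 2.81 (np.float32(518.3), np.float32(383.2)) rms 2.84
cover side (z55) 70 3.92 (np.float32(432.4), np.float32(376.8)) rms 2.71
cover front 281 -87.19 (np.float32(462.2), np.float32(269.0)) rms 1.99
240 [537, 528, 534, 536, 524, 528, 533, 538, 539, 539, 543, 532, 532, 533, 539, 536, 530, 530, 534, 537, 541, 540, 538, 539, 540, 544, 542, 541, 534, 527, 529, 538, 531, 523, 536]
250 [538, 537, 532, 529, 530, 533, 527, 519, 538, 541, 537, 532, 528, 529, 516, 518, 509, 422, 338, 359, 472, 526, 535, 538, 536, 538, 543, 541, 542, 534, 529, 529, 528, 526, 523]
260 [529, 535, 536, 529, 527, 524, 527, 526, 526, 530, 530, 532, 535, 531, 528, 519, 512, 508, 439, 327, 349, 449, 525, 538, 532, 529, 536, 539, 539, 534, 533, 528, 527, 526, 520]
120 241.0 268.0 [476.8 333.4 100. ]
135 242.0 269.0 [483.7 334.3 100. ]
155 242.0 268.0 [493.3 334.6 100. ]
175 242.0 268.0 [503.2 335.2 100. ]
200 242.0 268.0 [516.3 336.  100. ]
butt [473.22742836 333.44998935 100.        ] 100.04252165462017 [np.float64(29.8), np.float64(29.3), np.float64(29.6), np.float64(99.0), np.float64(100.1), np.float64(100.5), np.float64(100.7)]
[55. 54. 54. 54. 55. 54. 56. 54. 54. 55. 54. 54. 55. 55. 53. 54. 54. 56.
 55. 54. 55. 55. 54. 54. 55. 55. 55. 55. 55. 55. 55.]
[55. 54. 54. 54. 55. 54. 56. 54. 54. 55. 54. 54. 55. 55. 53. 54. 54. 56.
 55. 54. 55. 55. 54. 54. 55. 55. 55. 55. 55. 55. 55.]
```

>>> {"api": "send_rows", "payload": {"commands": [[5,[0,0,0.6],[0,0,0.1]],[5,[0,0,0.7],[0,0,0]],[5,[0,0,0.4],[0,0,0]],[5,[0,0,0.17],[0,0,0]],[5,[0,0,0],[0,0,0]]]}}

```text
t: 13.42
ee_pos: [544.5, 336.2, 109.1]
ee_rot: [-0.023, 1.0, -0.001, 0.001]
force: [-0.5, -0.3, -0.7]
opening: 12.2
grasp_force: 51.3
```

>>> {"api": "send_rows", "payload": {"commands": [[5,[0,0.06,0.06],[0,0,0]],[5,[0,0,0.02],[0,0,0]],[5,[0.4,0,0],[0,0,0]],[5,[0.4,0,0],[0,0,0]],[5,[0.4,0,0],[0,0,0]]]}}

```text
t: 14.05
ee_pos: [507.1, 336.5, 106.6]
ee_rot: [-0.023, 1.0, -0.001, 0.001]
force: [0.1, -0.8, -0.5]
opening: 12.2
grasp_force: 51.3
```

>>> {"api": "send_rows", "payload": {"commands": [[5,[0.3,0,0],[0,0,0]],[5,[0.2,0,0],[0,0,0]],[5,[0,0,0],[0,0,0]]]}}

```text
t: 14.42
ee_pos: [493.1, 336.0, 106.7]
ee_rot: [-0.023, 1.0, -0.001, 0.002]
force: [-0.4, -0.0, -0.4]
opening: 12.4
grasp_force: 51.3
```

>>> {"api": "send_rows", "payload": {"commands": [[5,[0.07,0,0],[0,0,0]],[5,[0.07,0,0],[0,0,0]],[5,[0,0,0],[0,0,0]]]}}

```text
t: 14.8
ee_pos: [489.3, 335.7, 106.5]
ee_rot: [-0.023, 1.0, -0.001, 0.001]
force: [0.2, -0.4, 0.2]
opening: 12.3
grasp_force: 51.3
```

>>> {"api": "send_rows", "payload": {"commands": [[5,[0.06,0,0],[0,0,0]],[5,[0,0,0],[0,0,0]]]}}

```text
t: 15.05
ee_pos: [487.5, 335.6, 106.5]
ee_rot: [-0.023, 1.0, -0.001, 0.002]
force: [-0.3, 0.3, -0.5]
opening: 12.3
grasp_force: 51.3
```

>>> {"api": "send_rows", "payload": {"commands": [[5,[0.05,0,0],[0,0,0]],[5,[0,0,0],[0,0,0]]]}}

```text
t: 15.3
ee_pos: [487.2, 335.7, 107.0]
ee_rot: [-0.023, 1.0, -0.0, 0.003]
force: [3.8, 0.3, -1.0]
opening: 12.6
grasp_force: 51.2
```

>>> {"api": "send_rows", "payload": {"commands": [[5,[0.05,0,0],[0,0,0]],[5,[0,0,0],[0,0,0]]]}}

```text
t: 15.55
ee_pos: [487.0, 335.8, 107.4]
ee_rot: [-0.023, 1.0, -0.0, 0.004]
force: [7.7, 0.4, -0.7]
opening: 12.3
grasp_force: 51.1
```

>>> {"api": "send_rows", "payload": {"commands": [[5,[-0.07,0,0.02],[0,0,0]],[30,[0,0,0],[0,0,0]],[30,[0,0,0],[0,0,0]],[30,[0,0,-0.9],[0,0,0]],[30,[0,0,-0.9],[0,0,0]]]}}

```text
t: 16.18
ee_pos: [485.3, 335.4, 159.8]
ee_rot: [-0.023, 1.0, -0.001, 0.0]
force: [-0.8, 0.5, -0.5]
opening: 30.1
grasp_force: 0.0
```

```bash
python3 - <<'E'
from h import *
C,p,d=snap('wrist'); np.savez('w4.npz',p=p,d=d,R=C[2],t=C[3]); p=p.astype(int)
v,u=np.mgrid[:384,:512]; W=world(C,d); z=W[...,2]
s=env.state(); print(s['ee_pos'],s['opening'])
x=W[...,0];y=W[...,1]
m=(p.max(2)<75)&(z>30)&(z<60)&(x>455)&(x<540)&(abs(y-335)<30); print(m.sum(), cv2.minAreaRect(pix2plane(C,u[m],v[m],42.)[:,:2].astype(np.float32)) if m.sum() else '')
cv2.imwrite('pics/w4.png',env.snapshot('top')[0][...,::-1])
rowplan([451,-347,160],192.7,23)
E
```

```text
[487.05560921 336.35846217 164.01980546] 30.121409979931318
1178 ((492.60333251953125, 335.404296875), (56.78865051269531, 13.673200607299805), 2.7006924152374268)
[0.1, -0.99, 0.0] [0.0, 0.0, -0.07]
[0.11, -0.99, 0.0] [0.0, 0.0, -0.07]
[0.11, -0.99, 0.0] [0.0, 0.0, -0.07]
[0.12, -0.98, 0.0] [0.0, 0.0, -0.07]
[0.13, -0.98, 0.0] [0.0, 0.0, -0.07]
[0.14, -0.98, 0.0] [0.0, 0.0, -0.07]
[0.14, -0.98, 0.0] [0.0, 0.0, -0.07]
[0.15, -0.98, 0.0] [0.0, 0.0, -0.07]
[0.16, -0.98, 0.0] [0.0, 0.0, -0.07]
[0.17, -0.98, 0.0] [0.0, 0.0, -0.07]
[0.17, -0.98, 0.0] [0.0, 0.0, -0.07]
[0.18, -0.98, 0.0] [0.0, 0.0, -0.07]
[0.19, -0.97, 0.0] [0.0, 0.0, -0.07]
[0.2, -0.97, 0.0] [0.0, 0.0, -0.07]
[0.2, -0.97, 0.0] [0.0, 0.0, -0.07]
[0.21, -0.97, 0.0] [0.0, 0.0, -0.07]
[0.22, -0.97, 0.0] [0.0, 0.0, -0.07]
[0.23, -0.97, 0.0] [0.0, 0.0, -0.07]
[0.23, -0.96, 0.0] [0.0, 0.0, -0.07]
[0.24, -0.96, 0.0] [0.0, 0.0, -0.07]
[0.25, -0.96, 0.0] [0.0, 0.0, -0.07]
[0.25, -0.96, 0.0] [0.0, 0.0, -0.07]
[0.26, -0.96, 0.0] [0.0, 0.0, -0.07]
```

>>> {"api": "send_rows", "payload": {"commands": [[40,[0.1,-0.99,0],[0,0,-0.07]],[40,[0.11,-0.99,0],[0,0,-0.07]],[40,[0.11,-0.99,0],[0,0,-0.07]],[40,[0.12,-0.98,0],[0,0,-0.07]],[40,[0.13,-0.98,0],[0,0,-0.07]]]}}

```text
t: 16.9
ee_pos: [477.3, 186.0, 159.1]
ee_rot: [-0.042, 0.999, -0.001, 0.001]
force: [1.0, 0.4, -0.3]
opening: 39.8
grasp_force: 0.0
```

>>> {"api": "send_rows", "payload": {"commands": [[40,[0.14,-0.98,0],[0,0,-0.07]],[40,[0.14,-0.98,0],[0,0,-0.07]],[40,[0.15,-0.98,0],[0,0,-0.07]],[40,[0.16,-0.98,0],[0,0,-0.07]],[40,[0.17,-0.98,0],[0,0,-0.07]]]}}

```text
t: 17.52
ee_pos: [468.9, 37.8, 159.3]
ee_rot: [-0.06, 0.998, -0.0, 0.001]
force: [0.1, -0.8, -0.6]
opening: 40.1
grasp_force: 0.0
```

>>> {"api": "send_rows", "payload": {"commands": [[40,[0.17,-0.98,0],[0,0,-0.07]],[40,[0.18,-0.98,0],[0,0,-0.07]],[40,[0.19,-0.97,0],[0,0,-0.07]],[40,[0.2,-0.97,0],[0,0,-0.07]],[40,[0.2,-0.97,0],[0,0,-0.07]]]}}

```text
t: 18.15
ee_pos: [460.6, -110.6, 159.4]
ee_rot: [-0.078, 0.997, -0.0, 0.001]
force: [0.8, 0.2, 0.2]
opening: 40.2
grasp_force: 0.0
```

>>> {"api": "send_rows", "payload": {"commands": [[40,[0.21,-0.97,0],[0,0,-0.07]],[40,[0.22,-0.97,0],[0,0,-0.07]],[40,[0.23,-0.97,0],[0,0,-0.07]],[40,[0.23,-0.96,0],[0,0,-0.07]],[40,[0.24,-0.96,0],[0,0,-0.07]]]}}

```text
t: 18.77
ee_pos: [451.9, -258.9, 159.4]
ee_rot: [-0.096, 0.995, 0.0, 0.001]
force: [-0.3, -1.1, 1.1]
opening: 40.0
grasp_force: 0.0
```

>>> {"api": "send_rows", "payload": {"commands": [[40,[0.25,-0.96,0],[0,0,-0.07]],[40,[0.25,-0.96,0],[0,0,-0.07]],[40,[0.26,-0.96,0],[0,0,-0.07]],[40,[0,0,0],[0,0,0]]]}}

```text
t: 19.27
ee_pos: [447.0, -349.2, 159.5]
ee_rot: [-0.106, 0.994, -0.0, 0.001]
force: [-0.3, 0.6, -1.2]
opening: 39.9
grasp_force: 0.0
```

```bash
python3 - <<'E'
from h import *
s=env.state();print(s['ee_pos'],s['ee_rot'],s['qpos'])
C,p,d=snap('wrist'); np.savez('w5.npz',p=p,d=d,R=C[2],t=C[3])
cv2.imwrite('pics/w5.png',p[...,::-1])
p=p.astype(int);v,u=np.mgrid[:384,:512];W=world(C,d)
m=(p.max(2)<75)&(W[...,2]<25)&(W[...,2]>-5)
n,l,st,ce=cv2.connectedComponentsWithStats(m.astype(np.uint8))
for i in range(1,n):
    if st[i,4]>300:
        q=l==i; P=pix2plane(C,u[q],v[q],12.)[:,:2]; print(st[i],cv2.minAreaRect(P.astype(np.float32)))
E
```

```text
[ 447.03400894 -349.2283063   159.4958458 ] [-1.05918771e-01  9.94373956e-01 -3.45922880e-04  1.23693038e-03] [-0.80529703  0.38001016 -0.22482404  0.96389976  0.00153142 -1.01753128]
[   0   88   79  186 2960] ((470.41900634765625, -503.69940185546875), (158.2669219970703, 49.45871353149414), 18.055103302001953)
[249 112  17  20 322] ((386.81805419921875, -361.2074279785156), (14.010343551635742, 12.194583892822266), 12.17558765411377)
[ 249  138   18   86 1381] ((433.49383544921875, -350.58660888671875), (71.26689910888672, 13.574105262756348), 12.819579124450684)
[361 157  51  44 877] ((408.31915283203125, -250.77789306640625), (35.74589538574219, 22.782062530517578), 69.38533782958984)
[ 96 254  44  19 617] ((532.6192016601562, -456.4654235839844), (17.525487899780273, 38.88346862792969), 6.903451442718506)
```

View pics/w5.png

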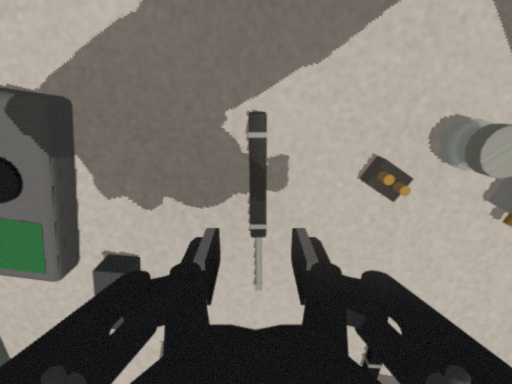

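The wrist view shows a thin round shaft at column 258 below the handle (rows 112-236), which confirms the driver. Grasping it.

>>> {"api": "send_rows", "payload": {"commands": [[40,[-0.12,0.06,0.9],[0,0,-0.1]],[40,[0,0,0.97],[0,0,0]],[40,[0,0,0.9],[0,0,0]],[5,[0,0,0],[0,0,0]],[5,[0,0,0],[0,0,0]]]}}

```text
t: 19.95
ee_pos: [451.1, -344.9, 78.0]
ee_rot: [-0.113, 0.994, -0.001, 0.001]
force: [1.4, 0.6, -0.8]
opening: 12.1
grasp_force: 50.6
```

>>> {"api": "send_rows", "payload": {"commands": [[5,[0,0,0],[0,0,0]],[5,[0,0,-0.5],[0,0,0]],[5,[0,0,-1],[0,0,0]],[5,[0,0,-1],[0,0,0]],[5,[0,0,0],[0,0,0]]]}}

```text
t: 20.58
ee_pos: [452.2, -347.0, 156.7]
ee_rot: [-0.112, 0.994, -0.004, 0.004]
force: [-1.3, -0.6, -0.9]
opening: 12.1
grasp_force: 50.6
```

```bash
python3 - <<'E'
from h import *
x=np.array([np.cos(np.radians(2.8)),np.sin(np.radians(2.8))]); y=np.array([-x[1],x[0]])
H3=np.array([487.2,335.2]); 
for n,k in (('slot1',-112),('slot2',-56)): print(n,H3+k*y,'lower at',H3+k*y+57*x)
t=H3-112*y+57*x
rowplan([*t,166],182.8,20)
E
```

```text
slot1 [492.67117422 223.33371262] lower at [549.60312405 226.1181495 ]
slot2 [489.93558711 279.26685631] lower at [546.86753694 282.05129319]
[-0.37, 0.89, -0.02] [-0.0, 0.0, 0.08]
[-0.36, 0.9, -0.02] [-0.0, 0.0, 0.08]
[-0.36, 0.9, -0.02] [-0.0, 0.0, 0.08]
[-0.35, 0.9, -0.02] [-0.0, 0.0, 0.08]
[-0.34, 0.91, -0.02] [-0.0, 0.0, 0.08]
[-0.33, 0.91, -0.02] [-0.0, 0.0, 0.08]
[-0.32, 0.91, -0.02] [-0.0, 0.0, 0.08]
[-0.32, 0.92, -0.02] [-0.0, 0.0, 0.08]
[-0.31, 0.92, -0.02] [-0.0, 0.0, 0.08]
[-0.3, 0.92, -0.02] [-0.0, 0.0, 0.08]
[-0.29, 0.92, -0.02] [-0.0, 0.0, 0.08]
[-0.28, 0.93, -0.02] [-0.0, 0.0, 0.08]
[-0.27, 0.93, -0.02] [-0.0, 0.0, 0.08]
[-0.27, 0.93, -0.02] [-0.0, 0.0, 0.08]
[-0.26, 0.93, -0.02] [-0.0, 0.0, 0.08]
[-0.25, 0.94, -0.02] [-0.0, 0.0, 0.08]
[-0.24, 0.94, -0.02] [-0.0, 0.0, 0.08]
[-0.23, 0.94, -0.02] [-0.0, 0.0, 0.08]
[-0.23, 0.94, -0.02] [-0.0, 0.0, 0.08]
[-0.22, 0.94, -0.02] [-0.0, 0.0, 0.08]
```

>>> {"api": "send_rows", "payload": {"commands": [[5,[-0.37,0.89,-0.02],[0,0,0.08]],[5,[-0.36,0.9,-0.02],[0,0,0.08]],[5,[-0.36,0.9,-0.02],[0,0,0.08]],[5,[-0.35,0.9,-0.02],[0,0,0.08]],[5,[-0.34,0.91,-0.02],[0,0,0.08]]]}}

```text
t: 21.2
ee_pos: [474.8, -201.2, 155.3]
ee_rot: [-0.091, 0.996, -0.001, 0.001]
force: [0.2, 0.5, -0.3]
opening: 12.0
grasp_force: 50.6
```

>>> {"api": "send_rows", "payload": {"commands": [[5,[-0.33,0.91,-0.02],[0,0,0.08]],[5,[-0.32,0.91,-0.02],[0,0,0.08]],[5,[-0.32,0.92,-0.02],[0,0,0.08]],[5,[-0.31,0.92,-0.02],[0,0,0.08]],[5,[-0.3,0.92,-0.02],[0,0,0.08]]]}}

```text
t: 21.82
ee_pos: [498.8, -57.9, 158.3]
ee_rot: [-0.07, 0.998, -0.001, 0.001]
force: [-0.1, -0.2, -0.0]
opening: 12.4
grasp_force: 50.7
```

>>> {"api": "send_rows", "payload": {"commands": [[5,[-0.29,0.92,-0.02],[0,0,0.08]],[5,[-0.28,0.93,-0.02],[0,0,0.08]],[5,[-0.27,0.93,-0.02],[0,0,0.08]],[5,[-0.27,0.93,-0.02],[0,0,0.08]],[5,[-0.26,0.93,-0.02],[0,0,0.08]]]}}

```text
t: 22.45
ee_pos: [522.2, 85.3, 161.1]
ee_rot: [-0.049, 0.999, -0.001, 0.001]
force: [-0.1, 0.5, -0.4]
opening: 12.1
grasp_force: 50.7
```

>>> {"api": "send_rows", "payload": {"commands": [[5,[-0.25,0.94,-0.02],[0,0,0.08]],[5,[-0.24,0.94,-0.02],[0,0,0.08]],[5,[-0.23,0.94,-0.02],[0,0,0.08]],[5,[-0.23,0.94,-0.02],[0,0,0.08]],[5,[-0.22,0.94,-0.02],[0,0,0.08]]]}}

```text
t: 23.08
ee_pos: [545.6, 228.6, 164.0]
ee_rot: [-0.029, 1.0, -0.001, 0.001]
force: [0.5, 0.0, -0.8]
opening: 11.8
grasp_force: 50.7
```

>>> {"api": "send_rows", "payload": {"commands": [[5,[0,0,0],[0,0,0]]]}}

```text
t: 23.2
ee_pos: [545.7, 229.4, 163.9]
ee_rot: [-0.03, 1.0, -0.0, 0.002]
force: [-0.5, -0.5, -1.6]
opening: 12.3
grasp_force: 50.6
```

```bash
cat > held.py <<'E'
from h import *
s=env.state();print(s['ee_pos'],'head',np.degrees(2*np.arctan2(s['ee_rot'][1],s['ee_rot'][0])))
C,p,d=snap('wrist'); W=world(C,d); Z=W[...,2]; v,u=np.mgrid[:384,:512]
zt=s['ee_pos'][2]-76.5+12
m=(p.max(2)<75)&(abs(Z-zt)<8)&(v<225)&(u>225)&(u<290)
P=pix2plane(C,u[m],v[m],zt)[:,:2]; x,y,a,b=cv2.fitLine(P.astype(np.float32),cv2.DIST_L2,0,.01,.01).ravel()
q=np.array([x,y])*np.sign(x); t=(P-s['ee_pos'][:2])@q; off=(P-s['ee_pos'][:2])@[-q[1],q[0]]
print('tool dir',np.degrees(np.arctan2(q[1],q[0])),'butt at',t.min(),'lat',off.mean(),m.sum())
E
python3 held.py; python3 -c "
from h import *
rowplan([549.6,226.1,111],182.8,3)"
```

```text
[545.66514496 229.35268613 163.93771977] head 183.44365575192367
tool dir 6.2252464 butt at -71.82208270487548 lat 0.7833504010761259 2355
[-0.04, -0.03, 0.59] [-0.01, 0.01, 0.03]
[-0.04, -0.03, 0.59] [-0.01, 0.01, 0.03]
[-0.04, -0.03, 0.59] [-0.01, 0.01, 0.03]
```

>>> {"api": "send_rows", "payload": {"commands": [[5,[-0.04,-0.04,0.59],[0,0,0.03]],[5,[-0.04,-0.04,0.59],[0,0,0.03]],[5,[-0.04,-0.04,0.55],[0,0,0.03]],[5,[0,0,0],[0,0,0]]]}}

```text
t: 23.75
ee_pos: [548.6, 223.3, 110.7]
ee_rot: [-0.024, 1.0, -0.001, -0.0]
force: [-0.4, 0.4, -0.2]
opening: 12.2
grasp_force: 50.6
```

>>> {"api": "send_rows", "payload": {"commands": [[5,[0,0,0.08],[0,0,0]],[5,[0,0,0.03],[0,0,0]],[5,[0,0,0],[0,0,0]]]}}

```text
t: 24.12
ee_pos: [550.0, 224.5, 109.4]
ee_rot: [-0.024, 1.0, -0.0, 0.002]
force: [-0.1, -0.1, -1.5]
opening: 12.0
grasp_force: 50.6
```

>>> {"api": "send_rows", "payload": {"commands": [[5,[0,0.05,0.03],[0,0,0]],[5,[0,0,0],[0,0,0]]]}}

```text
t: 24.38
ee_pos: [549.7, 226.0, 108.1]
ee_rot: [-0.024, 1.0, -0.001, 0.002]
force: [0.8, -0.8, -0.4]
opening: 12.2
grasp_force: 50.6
```

>>> {"api": "send_rows", "payload": {"commands": [[5,[0,0,0.03],[0,0,0]],[5,[0,0,0],[0,0,0]]]}}

```text
t: 24.62
ee_pos: [549.6, 225.9, 107.1]
ee_rot: [-0.024, 1.0, -0.001, 0.001]
force: [-0.4, 0.2, -0.1]
opening: 12.4
grasp_force: 50.6
```

Now slide home.

>>> {"api": "send_rows", "payload": {"commands": [[5,[0.4,0,0],[0,0,0]],[5,[0.4,0,0],[0,0,0]],[5,[0.4,0,0],[0,0,0]],[5,[0.4,0,0],[0,0,0]],[5,[0.15,0,0],[0,0,0]]]}}

```text
t: 25.25
ee_pos: [496.1, 223.3, 107.1]
ee_rot: [-0.024, 1.0, -0.001, 0.001]
force: [-0.1, 0.5, -0.2]
opening: 11.9
grasp_force: 50.6
```

>>> {"api": "send_rows", "payload": {"commands": [[5,[0.05,0,0],[0,0,0]],[5,[0.03,0,0],[0,0,0]],[5,[0,0,0],[0,0,0]]]}}

```text
t: 25.62
ee_pos: [495.1, 223.2, 107.0]
ee_rot: [-0.024, 1.0, -0.0, 0.002]
force: [0.1, 0.1, -0.9]
opening: 12.3
grasp_force: 50.7
```

>>> {"api": "send_rows", "payload": {"commands": [[5,[0.04,0,0],[0,0,0]],[5,[0,0,0],[0,0,0]]]}}

```text
t: 25.88
ee_pos: [493.8, 223.1, 107.0]
ee_rot: [-0.024, 1.0, -0.001, 0.002]
force: [1.2, -0.2, 0.5]
opening: 11.7
grasp_force: 50.7
```

>>> {"api": "send_rows", "payload": {"commands": [[5,[0.05,0,0],[0,0,0]],[5,[0,0,0],[0,0,0]]]}}

```text
t: 26.12
ee_pos: [493.2, 223.1, 107.4]
ee_rot: [-0.024, 1.0, -0.0, 0.003]
force: [4.1, -0.4, -0.8]
opening: 12.2
grasp_force: 50.6
```

>>> {"api": "send_rows", "payload": {"commands": [[5,[-0.05,0,0.02],[0,0,0]],[30,[0,0,0],[0,0,0]],[30,[0,0,0],[0,0,0]],[30,[0,0,-0.9],[0,0,0]],[30,[0,0,-0.9],[0,0,0]]]}}

```text
t: 26.75
ee_pos: [492.6, 223.0, 160.2]
ee_rot: [-0.024, 1.0, -0.001, 0.0]
force: [-0.3, 0.2, -1.4]
opening: 30.0
grasp_force: 0.0
```

```bash
python3 - <<'E'
from h import *
C,p,d=snap('wrist'); p=p.astype(int)
v,u=np.mgrid[:384,:512]; W=world(C,d); z=W[...,2]; x=W[...,0];y=W[...,1]
s=env.state(); print(s['ee_pos'],s['opening'])
m=(p.max(2)<75)&(z>30)&(z<60)&(x>465)&(x<545)&(abs(y-223)<25); print(m.sum(), cv2.minAreaRect(pix2plane(C,u[m],v[m],42.)[:,:2].astype(np.float32)))
rowplan([602,-189,162],180,14)
E
```

```text
[494.46511196 223.63053706 164.15476585] 29.79219619453101
1177 ((497.2691650390625, 222.8815155029297), (55.7603874206543, 13.663273811340332), 2.208312749862671)
[-0.21, -0.99, 0.01] [-0.0, 0.0, 0.03]
[-0.21, -0.99, 0.01] [-0.0, 0.0, 0.03]
[-0.22, -0.99, 0.01] [-0.0, 0.0, 0.03]
[-0.22, -0.99, 0.01] [-0.0, 0.0, 0.03]
[-0.22, -0.99, 0.01] [-0.0, 0.0, 0.03]
[-0.23, -0.99, 0.01] [-0.0, 0.0, 0.03]
[-0.23, -0.99, 0.01] [-0.0, 0.0, 0.03]
[-0.23, -0.99, 0.01] [-0.0, 0.0, 0.03]
[-0.24, -0.99, 0.01] [-0.0, 0.0, 0.03]
[-0.24, -0.99, 0.01] [-0.0, 0.0, 0.03]
[-0.24, -0.99, 0.01] [-0.0, 0.0, 0.03]
[-0.25, -0.99, 0.01] [-0.0, 0.0, 0.03]
[-0.25, -0.98, 0.01] [-0.0, 0.0, 0.03]
[-0.25, -0.98, 0.01] [-0.0, 0.0, 0.03]
```

>>> {"api": "send_rows", "payload": {"commands": [[40,[-0.21,-0.99,0.01],[0,0,0.03]],[40,[-0.21,-0.99,0.01],[0,0,0.03]],[40,[-0.22,-0.99,0.01],[0,0,0.03]],[40,[-0.22,-0.99,0.01],[0,0,0.03]],[40,[-0.22,-0.99,0.01],[0,0,0.03]]]}}

```text
t: 27.42
ee_pos: [531.8, 75.3, 158.8]
ee_rot: [-0.016, 1.0, -0.0, 0.001]
force: [0.7, -0.6, 0.6]
opening: 39.5
grasp_force: 0.0
```

>>> {"api": "send_rows", "payload": {"commands": [[40,[-0.23,-0.99,0.01],[0,0,0.03]],[40,[-0.23,-0.99,0.01],[0,0,0.03]],[40,[-0.23,-0.99,0.01],[0,0,0.03]],[40,[-0.24,-0.99,0.01],[0,0,0.03]],[40,[-0.24,-0.99,0.01],[0,0,0.03]]]}}

```text
t: 28.05
ee_pos: [570.8, -72.1, 157.5]
ee_rot: [-0.008, 1.0, -0.0, 0.001]
force: [0.2, 0.8, 0.5]
opening: 39.7
grasp_force: 0.0
```

>>> {"api": "send_rows", "payload": {"commands": [[40,[-0.24,-0.99,0.01],[0,0,0.03]],[40,[-0.25,-0.99,0.01],[0,0,0.03]],[40,[-0.25,-0.98,0.01],[0,0,0.03]],[40,[-0.25,-0.98,0.01],[0,0,0.03]],[40,[0,0,0],[0,0,0]]]}}

```text
t: 28.68
ee_pos: [602.3, -191.1, 156.3]
ee_rot: [-0.001, 1.0, -0.001, 0.001]
force: [-1.1, -0.1, -0.5]
opening: 39.7
grasp_force: 0.0
```

```bash
python3 - <<'E'
from h import *
s=env.state();print(s['ee_pos'],'head',np.degrees(2*np.arctan2(s['ee_rot'][1],s['ee_rot'][0])))
C,p,d=snap('wrist'); np.savez('w6.npz',p=p,d=d,R=C[2],t=C[3])
cv2.imwrite('pics/w6.png',p[...,::-1])
p=p.astype(int);v,u=np.mgrid[:384,:512];W=world(C,d)
m=(p.max(2)<75)&(W[...,2]<25)&(W[...,2]>-5)
n,l,st,ce=cv2.connectedComponentsWithStats(m.astype(np.uint8))
for i in range(1,n):
    if st[i,4]>150:
        q=l==i; P=pix2plane(C,u[q],v[q],12.)[:,:2]; print(st[i],cv2.minAreaRect(P.astype(np.float32)))
E
```

```text
[ 602.25500937 -191.13062664  156.2546864 ] head 180.08188171463138
[245 172  18  22 343] ((587.8601684570312, -193.07867431640625), (17.41733169555664, 13.121857643127441), 5.5796427726745605)
[248 197  21  49 771] ((622.1571655273438, -189.4432830810547), (44.1638069152832, 13.55679988861084), 6.301584720611572)
```

View pics/w6.png

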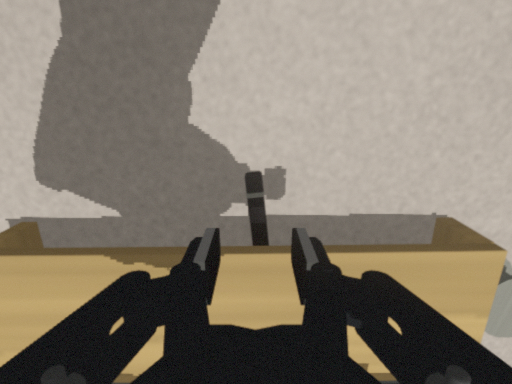

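The spudger's handle butt is at (254,173), pointing about 6° left, with the riser edge at row 250. I'll grasp it 20 mm from the butt and draw it out along its own axis.

>>> {"api": "send_rows", "payload": {"commands": [[40,[0.1,-0.03,0.66],[0,0,-1]],[40,[0,0,1],[0,0,0]],[40,[0,0,0.99],[0,0,0]],[5,[0,0,0],[0,0,0]],[5,[0,0,0],[0,0,0]]]}}

```text
t: 29.35
ee_pos: [599.6, -189.6, 78.2]
ee_rot: [-0.055, 0.998, -0.001, 0.002]
force: [-0.5, -0.2, -0.0]
opening: 12.5
grasp_force: 50.9
```

>>> {"api": "send_rows", "payload": {"commands": [[5,[0,0,0],[0,0,0]],[5,[0.3,0,0],[0,0,0]],[5,[0.5,0,0],[0,0,0]],[5,[0.8,0,0],[0,0,0]],[5,[0.8,0,0],[0,0,0]]]}}

```text
t: 29.98
ee_pos: [526.8, -198.2, 77.7]
ee_rot: [-0.054, 0.999, -0.001, 0.002]
force: [0.3, -0.9, -1.2]
opening: 12.0
grasp_force: 50.9
```

>>> {"api": "send_rows", "payload": {"commands": [[5,[0.8,0,0],[0,0,0]],[5,[0.8,0,0],[0,0,0]],[5,[0.5,0,0],[0,0,0]],[5,[0.2,0,0],[0,0,0]],[5,[0,0,0],[0,0,0]]]}}

```text
t: 30.6
ee_pos: [459.4, -205.8, 77.3]
ee_rot: [-0.054, 0.999, -0.001, 0.002]
force: [0.3, 0.6, -0.5]
opening: 12.1
grasp_force: 50.9
```

>>> {"api": "send_rows", "payload": {"commands": [[5,[0,0,0.03],[0,0,0]],[40,[0,0,0],[0,0,0]],[40,[0,0,0],[0,0,0]],[40,[-0.4,0,-0.9],[0,0,0]],[40,[-0.67,0,-0.9],[0,0,0]]]}}

```text
t: 31.22
ee_pos: [490.7, -201.6, 130.3]
ee_rot: [-0.054, 0.999, -0.0, 0.001]
force: [0.2, 0.0, 0.1]
opening: 39.7
grasp_force: 0.0
```

>>> {"api": "send_rows", "payload": {"commands": [[40,[-0.67,0,-0.9],[0,0,0]],[40,[0,0,0],[0,0,0]]]}}

```text
t: 31.48
ee_pos: [513.6, -200.5, 159.3]
ee_rot: [-0.055, 0.998, -0.002, 0.004]
force: [0.0, -0.3, 0.6]
opening: 40.1
grasp_force: 0.0
```

```bash
python3 - <<'E'
from h import *
s=env.state();print(s['ee_pos'],'head',np.degrees(2*np.arctan2(s['ee_rot'][1],s['ee_rot'][0])))
C,p,d=snap('wrist'); np.savez('w7.npz',p=p,d=d,R=C[2],t=C[3])
cv2.imwrite('pics/w7.png',p[...,::-1])
p=p.astype(int);v,u=np.mgrid[:384,:512];W=world(C,d)
m=(p.max(2)<75)&(W[...,2]<25)&(W[...,2]>-5)
n,l,st,ce=cv2.connectedComponentsWithStats(m.astype(np.uint8))
for i in range(1,n):
    if st[i,4]>150:
        q=l==i; P=pix2plane(C,u[q],v[q],12.)[:,:2]; print(st[i],cv2.minAreaRect(P.astype(np.float32)))
E
```

```text
[ 513.57160881 -200.47982094  159.33129081] head 186.3111019818031
[ 178   23   53   54 1342] ((408.5930480957031, -248.79684448242188), (31.795305252075195, 24.252317428588867), 69.29151916503906)
[249 109  17  19 312] ((450.733154296875, -207.09226989746094), (13.156686782836914, 12.125612258911133), 6.340701580047607)
[ 248  135   18   86 1409] ((498.4237060546875, -202.1739501953125), (70.81244659423828, 13.56031322479248), 5.87037467956543)
```

View pics/w7.png

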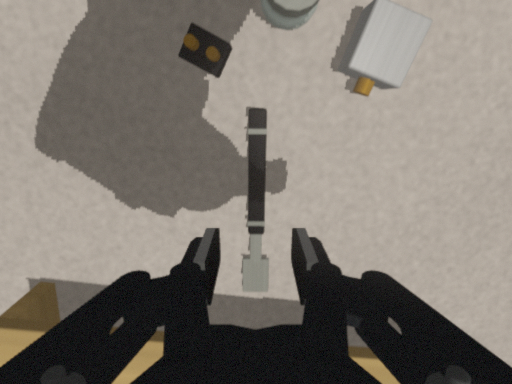

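The broad flat blade at (256,272) confirms the spudger, now clear of the riser. Its handle is at column 257, rows 109-232. Regrasping at the origin.

>>> {"api": "send_rows", "payload": {"commands": [[40,[-0.07,0,0.9],[0,0,0]],[40,[0,0,0.97],[0,0,0]],[40,[0,0,0.87],[0,0,0]],[5,[0,0,0],[0,0,0]],[5,[0,0,0],[0,0,0]]]}}

```text
t: 32.15
ee_pos: [511.8, -199.2, 74.0]
ee_rot: [-0.054, 0.999, 0.0, 0.0]
force: [0.8, 0.2, -1.4]
opening: 12.6
grasp_force: 51.1
```

>>> {"api": "send_rows", "payload": {"commands": [[5,[0,0,0],[0,0,0]],[5,[0.2,0,-0.5],[0,0,0]],[5,[0.2,0,-1],[0,0,0]],[5,[0,0,-1],[0,0,0]],[5,[0,0,0],[0,0,0]]]}}

```text
t: 32.78
ee_pos: [502.3, -201.8, 153.5]
ee_rot: [-0.054, 0.999, -0.002, 0.004]
force: [-0.2, -0.3, -1.1]
opening: 12.7
grasp_force: 51.1
```

```bash
python3 - <<'E'
from h import *
s=env.state();print(s['ee_pos'],s['grasp_force'])
rowplan([547.2,282.1,163],182.8,17)
E
```

```text
[ 502.29947345 -201.80963649  153.53927346] 51.138723492622375
[-0.19, 0.93, -0.02] [-0.0, 0.0, 0.03]
[-0.19, 0.93, -0.02] [-0.0, 0.0, 0.03]
[-0.18, 0.93, -0.02] [-0.0, 0.0, 0.03]
[-0.18, 0.94, -0.02] [-0.0, 0.0, 0.03]
[-0.18, 0.94, -0.02] [-0.0, 0.0, 0.03]
[-0.17, 0.94, -0.02] [-0.0, 0.0, 0.03]
[-0.17, 0.94, -0.02] [-0.0, 0.0, 0.03]
[-0.17, 0.94, -0.02] [-0.0, 0.0, 0.03]
[-0.16, 0.94, -0.02] [-0.0, 0.0, 0.03]
[-0.16, 0.94, -0.02] [-0.0, 0.0, 0.03]
[-0.16, 0.94, -0.02] [-0.0, 0.0, 0.03]
[-0.15, 0.94, -0.02] [-0.0, 0.0, 0.03]
[-0.15, 0.94, -0.02] [-0.0, 0.0, 0.03]
[-0.15, 0.94, -0.02] [-0.0, 0.0, 0.03]
[-0.14, 0.94, -0.02] [-0.0, 0.0, 0.03]
[-0.14, 0.94, -0.02] [-0.0, 0.0, 0.03]
[-0.14, 0.94, -0.02] [-0.0, 0.0, 0.03]
```

>>> {"api": "send_rows", "payload": {"commands": [[5,[-0.19,0.93,-0.02],[0,0,0.03]],[5,[-0.19,0.93,-0.02],[0,0,0.03]],[5,[-0.18,0.93,-0.02],[0,0,0.03]],[5,[-0.18,0.94,-0.02],[0,0,0.03]],[5,[-0.18,0.94,-0.02],[0,0,0.03]]]}}

```text
t: 33.4
ee_pos: [513.5, -57.7, 152.5]
ee_rot: [-0.046, 0.999, -0.0, 0.001]
force: [-0.0, 0.2, -0.9]
opening: 12.4
grasp_force: 51.1
```

>>> {"api": "send_rows", "payload": {"commands": [[5,[-0.17,0.94,-0.02],[0,0,0.03]],[5,[-0.17,0.94,-0.02],[0,0,0.03]],[5,[-0.17,0.94,-0.02],[0,0,0.03]],[5,[-0.16,0.94,-0.02],[0,0,0.03]],[5,[-0.16,0.94,-0.02],[0,0,0.03]]]}}

```text
t: 34.02
ee_pos: [526.1, 84.8, 155.4]
ee_rot: [-0.039, 0.999, -0.001, 0.001]
force: [0.2, -1.0, -0.8]
opening: 12.5
grasp_force: 51.1
```

>>> {"api": "send_rows", "payload": {"commands": [[5,[-0.16,0.94,-0.02],[0,0,0.03]],[5,[-0.15,0.94,-0.02],[0,0,0.03]],[5,[-0.15,0.94,-0.02],[0,0,0.03]],[5,[-0.15,0.94,-0.02],[0,0,0.03]],[5,[-0.14,0.94,-0.02],[0,0,0.03]]]}}

```text
t: 34.65
ee_pos: [538.5, 226.9, 158.2]
ee_rot: [-0.031, 1.0, -0.001, 0.001]
force: [-0.8, 1.2, -1.4]
opening: 12.4
grasp_force: 51.1
```

>>> {"api": "send_rows", "payload": {"commands": [[5,[-0.14,0.94,-0.02],[0,0,0.03]],[5,[-0.14,0.94,-0.02],[0,0,0.03]],[5,[0,0,0],[0,0,0]],[5,[0,0,0],[0,0,0]]]}}

```text
t: 35.15
ee_pos: [543.5, 282.5, 159.3]
ee_rot: [-0.028, 1.0, -0.001, 0.001]
force: [0.6, -0.3, -1.3]
opening: 12.6
grasp_force: 51.1
```

```bash
python3 held.py; python3 -c "
from h import *
rowplan([547.2,282.1,110],182.8,3)"
```

```text
[543.50381456 282.473298   159.29404086] head 183.18255687450176
tool dir 5.5174 butt at -67.86441919772174 lat 0.6136323385809056 2250
[-0.04, -0.0, 0.55] [-0.01, 0.01, 0.02]
[-0.04, -0.0, 0.55] [-0.01, 0.01, 0.02]
[-0.04, -0.0, 0.55] [-0.01, 0.01, 0.02]
```

>>> {"api": "send_rows", "payload": {"commands": [[5,[-0.04,0,0.55],[0,0,0.02]],[5,[-0.04,0,0.55],[0,0,0.02]],[5,[-0.04,0,0.55],[0,0,0.02]],[5,[0,0,0],[0,0,0]],[5,[0,0,0.07],[0,0,0]]]}}

```text
t: 35.83
ee_pos: [548.1, 283.2, 108.2]
ee_rot: [-0.025, 1.0, -0.001, 0.002]
force: [0.4, 0.3, -0.3]
opening: 12.5
grasp_force: 51.1
```

>>> {"api": "send_rows", "payload": {"commands": [[5,[0,0,0.05],[0,0,0]],[5,[0,0,0],[0,0,0]]]}}

```text
t: 36.08
ee_pos: [548.1, 283.3, 107.2]
ee_rot: [-0.025, 1.0, -0.0, 0.002]
force: [-0.4, 0.9, -0.4]
opening: 12.2
grasp_force: 51.1
```

>>> {"api": "send_rows", "payload": {"commands": [[5,[0.4,-0.02,0.02],[0,0,0]],[5,[0.4,-0.02,0],[0,0,0]],[5,[0.4,0,0],[0,0,0]],[5,[0.4,0,0],[0,0,0]],[5,[0.2,0,0],[0,0,0]]]}}

```text
t: 36.7
ee_pos: [492.8, 279.3, 106.1]
ee_rot: [-0.025, 1.0, -0.001, 0.001]
force: [-1.0, -0.4, -0.3]
opening: 12.5
grasp_force: 51.1
```

>>> {"api": "send_rows", "payload": {"commands": [[5,[0.07,0,0],[0,0,0]],[5,[0,0,0],[0,0,0]]]}}

```text
t: 36.95
ee_pos: [492.1, 279.3, 106.1]
ee_rot: [-0.025, 1.0, -0.0, 0.002]
force: [0.1, 1.2, -0.0]
opening: 12.3
grasp_force: 51.1
```

>>> {"api": "send_rows", "payload": {"commands": [[5,[0.05,0,0],[0,0,0]],[5,[0,0,0],[0,0,0]]]}}

```text
t: 37.2
ee_pos: [490.6, 279.1, 105.9]
ee_rot: [-0.024, 1.0, -0.001, 0.001]
force: [0.7, 0.2, -0.1]
opening: 12.8
grasp_force: 51.1
```

>>> {"api": "send_rows", "payload": {"commands": [[5,[0.07,0,0],[0,0,0]],[5,[0,0,0],[0,0,0]]]}}

```text
t: 37.45
ee_pos: [488.1, 279.0, 105.9]
ee_rot: [-0.025, 1.0, -0.001, 0.001]
force: [-0.0, -0.6, -0.6]
opening: 12.0
grasp_force: 51.1
```

>>> {"api": "send_rows", "payload": {"commands": [[5,[0.06,0,0],[0,0,0]],[5,[0,0,0],[0,0,0]]]}}

```text
t: 37.7
ee_pos: [486.5, 279.0, 106.1]
ee_rot: [-0.025, 1.0, -0.001, 0.002]
force: [0.2, -0.7, -1.2]
opening: 12.3
grasp_force: 51.1
```

>>> {"api": "send_rows", "payload": {"commands": [[5,[0.06,0,0],[0,0,0]],[5,[0,0,0],[0,0,0]]]}}

```text
t: 37.95
ee_pos: [486.3, 279.0, 106.6]
ee_rot: [-0.024, 1.0, -0.0, 0.003]
force: [6.5, -0.3, -2.1]
opening: 12.6
grasp_force: 51.0
```

>>> {"api": "send_rows", "payload": {"commands": [[5,[0.04,0,0],[0,0,0]],[5,[0,0,0],[0,0,0]]]}}

```text
t: 38.2
ee_pos: [486.1, 279.1, 106.9]
ee_rot: [-0.024, 1.0, -0.0, 0.004]
force: [7.7, -0.9, -2.6]
opening: 12.4
grasp_force: 50.9
```

Home. Release, lift, and check all three.

>>> {"api": "send_rows", "payload": {"commands": [[5,[-0.07,0,0.02],[0,0,0]],[30,[0,0,0],[0,0,0]],[30,[0,0,0],[0,0,0]],[30,[0,0,-0.9],[0,0,0]],[30,[0,0,-1],[0,0,0]]]}}

```text
t: 38.83
ee_pos: [484.2, 278.7, 162.1]
ee_rot: [-0.025, 1.0, -0.001, -0.0]
force: [-0.7, 0.5, -0.3]
opening: 30.1
grasp_force: 0.0
```

>>> {"api": "send_rows", "payload": {"commands": [[30,[0,0,-1],[0,0,0]],[30,[0,0,-1],[0,0,0]],[30,[0,0,0],[0,0,0]]]}}

```text
t: 39.2
ee_pos: [486.0, 279.6, 224.8]
ee_rot: [-0.025, 1.0, 0.0, 0.003]
force: [-1.3, 1.1, -0.6]
opening: 30.3
grasp_force: 0.0
```

```bash
python3 - <<'E'
from h import *
s=env.state();print(s['ee_pos'],s['t'])
C,p,d=snap('wrist'); cv2.imwrite('pics/w8.png',p[...,::-1]); p=p.astype(int)
v,u=np.mgrid[:384,:512]; W=world(C,d); z=W[...,2]; x=W[...,0];y=W[...,1]
for n,yy in (('driver',224),('spudger',280.5),('mirror',336.5)):
    m=(p.max(2)<75)&(z>30)&(z<60)&(x>468)&(x<545)&(abs(y-yy)<20)
    print(n,m.sum(), cv2.minAreaRect(pix2plane(C,u[m],v[m],42.)[:,:2].astype(np.float32)),np.median(z[m]))
E
```

```text
[485.97637957 279.59524134 224.76432701] 39.2
driver 805 ((495.4488525390625, 224.32876586914062), (55.941585540771484, 15.392871856689453), 3.544494867324829) 41.306394744309465
spudger 635 ((494.6753845214844, 278.7319030761719), (54.03290939331055, 12.952743530273438), 3.1944875717163086) 41.44893245262588
mirror 647 ((492.95648193359375, 333.62933349609375), (52.13865280151367, 13.903690338134766), 2.4921507835388184) 41.29438378405642
```

View pics/w8.png

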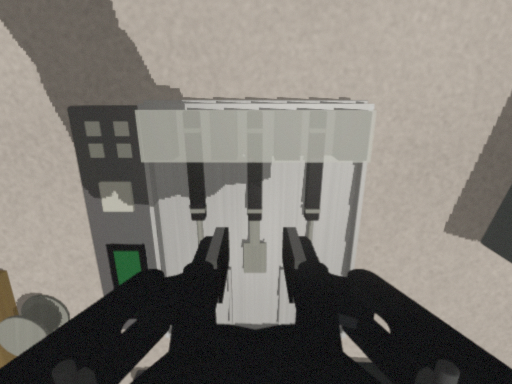

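The three tools lie side by side, handle fronts all at rows 215-220 (columns 198, 254 and 313), with their butts visible under the clear cover. Handing in.

```bash
python3 -c "
from station import env
print(env.hand_in())"
```

```text
the job is handed in; nothing more can be done
None
```

I pressed the tare key at about 6 N with the tray empty, then laid the driver, spudger and mirror in slots 1, 2 and 3, each slid home until it touched the end wall; the job was handed in at about 39 s, and no verdict was shown.

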